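# Open the hatch of a hydraulic pump unit

## Robot

A 6-joint arm with a two-finger parallel gripper is mounted at the origin on the work surface. World frame = base frame: x ahead of the robot, y to its left, z up, the work surface at z = 0. Lengths are in mm, angles in degrees, forces in N, time in s.
With the tool pointing down it reaches from about 300 to 850 mm from the base axis. Payload 4.2 kg.
Tool frame: the origin (TCP) lies between the finger pads; the fingertips stand 22 mm ahead of it and the grasp point (between the pads) lies 3 mm ahead of it; z points along the fingers, y is the direction in which the jaws open and shut (so a half turn about z gives the same grasp; the last joint's range is limited). The gripper opens to 91 mm and grips with 3 to 60 N. Pads are 32 mm wide; open, the fingers measure 118 mm over their backs; the gripper's body (76 mm by 178 mm) begins 60 mm behind the grasp point.
Start: joints at [-77.006, 18.312, 89.639, -0, 72.044, -1.146], TCP at [140.476, -557.591, 235.976] pointing down, gripper open.
Joint ranges: [-177.97, 177.97], [-48.28, 115.42], [12.27, 149.76], [-77.06, 257.06], [2.81, 150.46], [-146.56, 146.56]. Speed limits (degrees/s): [147.25, 147.25, 180, 180, 180, 180].

## Interface

Orientations are given as [roll, pitch, yaw] about the fixed x, y, z axes, in that order (R = Rz(yaw) Ry(pitch) Rx(roll)).
In Python, from workcell import telemetry, cams, env gives the robot as it stands.
- The arm moves only by the shell command python3 -m inch 'ROWS' [FORCE]. ROWS is JSON, a list of rows, each an object of numbers: "x", "y", "z": the shift along the tool's x, y, z in cm; "yaw": the turn about the tool's z in units of 5 degrees (1.0 is 5 degrees); "gripper": the gripper's target within -1 to 1 (fully open at 1, half-way at 0, shut at -1). A call has 1 to 12 rows; each row shifts and turns the commanded pose from where the row before left it, along the tool's axes as they then stand; what a row does not reach is not made up. A row lasts 1/12 s, in which the tool goes at most 41.7 mm and 7.16 degrees, less where a joint would pass 70% of its speed; a pose out of reach is approached as far as the arm can. A call is refused whole if a number of a shift passes 4.17 or a number of a turn 1, either way. A call with a gripper value outside its range is refused whole. The fingers move at their own pace and stop on an object; FORCE is the grip in N (left out, the last holds). Time passes only in rows, so rows that do not move let the fingers close. It gives the time, the measured TCP pose, the force and the opening at its end, in the units of the state.
- telemetry.state(): the state, without advancing time (a new reading comes with each control period).
- cams.grab_frame(name): name is "scene" or "side" or "wrist"; returns a dict with "pixels" (400x640x3 uint8, red, green, blue), "mtx" (3x3 intrinsics, pixels), "rvec" (rotation vector, rad) and "tvec" (3), from world to camera coordinates, as OpenCV has them. Camera axes: x right, y down, z forward; pixel columns grow to the right and rows downward; lengths in mm; the calibration is good to about 2 mm. A picture is of the moment at which its call begins. There is no depth.
- env.job_done(): hands the job in, once; it reports no verdict.
The state is a dict: "time_s": time; "qpos": joint angles; "qvel": joint speeds; "effort": joint torques, N m; "ee_pos": TCP position; "ee_rot": TCP orientation; "force": force on the tool from outside, world axes, zero at the start; "torque": the same for the moment, N m; "gripper_width": finger opening in mm.
Only numpy, scipy, OpenCV 4.12 (cv2) and the standard library are available. Lean on these libraries where they do the work, as an engineer would, in place of code of your own. Each camera call takes 0.05 s, during which the arm holds its last target. There are 200 camera calls.

## Task

Open the valve hatch of the hydraulic pump unit: with the big flat-handled screwdriver from the rack, give the two slotted studs on the hatch cover their quarter turn anticlockwise to the stop (not with the fingers), and hang the screwdriver back upright in its hole in the rack. Then lift the cover off by its bow handle, keeping it level so that no grit falls in, and lay it gently, handle up and square, on the middle of the black rubber mat, long side along the mat's long side. Leave the other tools in the rack and the loose fittings where they are.

Things in the scene. Friction and masses are not known exactly. Their poses are not given: they have to be found in the camera images.
- pump_unit: fixed pump unit: blue cabinet 300 (x) x 290 (y) x 105 mm high, motor and pump on its rear (x +45..+150 mm, up to 240 mm above the bench); gauge at x -70, y +121 mm (top at 197 mm), breather cap at x +12, y -119 mm (top at 155 mm). Hatch centred at x -40, y 0 mm. Origin: centre of its underside, x away from the robot, z up
- cover: loose hatch cover, 0.5 to 0.65 kg: bare metal pan 130 (x) x 190 (y) x 16 mm; its down-turned skirt fits over a coaming with 2 mm play. A stud at each end (y +68 mm left, y -68 mm right), bow handle in the middle. Origin: centre of its underside (skirt's edge), top sheet 16 mm above. Once both studs are released it lifts straight up; 20 mm clears. Laid down, it rests on the skirt's edge
- cover_handle (a point): middle of the grip bar of the cover's steel bow handle: straight and flat-sided, 84 mm long (cover's y), 10 mm wide (x), 12 mm high, 30 mm clear below it. This point is 36 mm above the cover's top sheet and 52 mm above the cover's origin. Axes are those of the cover
- head_left: round steel head of the left stud (cover's y +68 mm), 27 mm across, with one straight slot right across it, 4.4 mm wide, 5 mm deep, open at both ends. Origin: centre of the slot's floor, 2 mm above the cover's top sheet; the head's top is 5 mm above the origin. Turns with the stud: its y axis runs along the slot, z up
- head_right: the same for the right stud (cover's y -68 mm)
- stud_left (a joint): turn of the left stud, rad: 0 locked (slot along the cover's y, in line with the other stud), pi/2 released, at its stop (slot along the cover's x). Grows anticlockwise seen from above. Starts between 0 and 0.3; stiff (0.08 N m of friction), stays where it is left. Its cam underneath holds the cover down until about 1.3
- stud_right (a joint): the same for the right stud; it too is released anticlockwise
- driver_grip (a point): centre of the handle of the big slotted screwdriver (0.11 kg), upright, blade down, in a hole of the rack. Black FLAT-SIDED handle 24 (x) x 32 (y) x 90 mm, guard 30 x 36 x 6 mm at its foot. Handle top 45 mm above this point, guard's underside 45 mm below, blade tip 110 mm below. Blade 12 mm wide (along y), 2.5 mm thick; shank dia 8. z up, away from the blade
- driver_tip (a point): middle of the end of that screwdriver's blade; the same axes (y along the blade's width)
- rack: fixed white tool rack, open in front and behind: strip 60 (x) x 190 (y) x 5 mm, top 77 mm above the bench, four 18 mm square holes at y -63, -21, +21, +63 mm. Origin: centre of its underside on the bench. Guards rest on the strip (hung, the screwdriver's handle centre is 122 mm above the origin). It stands on one side of the pump unit, the mat on the other: either way round
- mat: fixed black rubber mat 200 (x) x 250 (y) x 4 mm flat on the bench; origin at the centre of its underside
- cross_driver_mid (a point): bystander hand tool standing blade-down in the rack beside the screwdriver, black ROUND handle 28 mm thick and 85 mm long, thin shank with a cross point; the point is the middle of its handle. Leave it alone
- nut_driver_mid (a point): bystander hand tool standing blade-down in the rack beside the screwdriver, black ROUND handle 27 mm thick and 78 mm long, shank with a socket end; the point is the middle of its handle. Leave it alone
- small_driver_mid (a point): bystander hand tool standing blade-down in the rack beside the screwdriver, black ROUND handle 25 mm thick and 72 mm long, thin shank with a 6 mm flat blade, too small for the studs; the point is the middle of its handle. Leave it alone
- nipple_mid (a point): bystander: steel hose nipple standing upright on the pump unit's top beside the cover's right end, 44 mm high, 30 mm across; the point is its middle
- elbow_mid (a point): bystander: steel elbow fitting lying on the bench behind and left of the unit, two legs 42 mm long; the point is amid its legs
- ferrule_mid (a point): bystander: steel hose ferrule standing on the bench behind and right of the unit, a ring 32 mm across and 36 mm high; the point is its middle
- plug_mid (a point): bystander: dark steel blanking plug standing on the pump unit's top beside the cover's left end, behind the gauge, 32 mm high, 30 mm across; the point is its middle
Mind the look-alikes: they are no part of the job. What is shaped like the cover but orange or purple is not meant.

How it is judged (in metres and radians):
On the way, in this order (a step that is already met when the one before it is completed fails the run):
1. both studs turned to their released position (value of joint each of stud_left, stud_right above 1.35 rad), for 0.1 s.
2. the screwdriver hung back in the rack (x of driver_grip in the frame of rack between -0.015 and 0.015 m and y of driver_grip in the frame of rack between -0.08 and 0.08 m and z of driver_grip in the frame of rack between 0.114 and 0.13 m and angle between driver_grip's own z axis and vertical below 0.15 rad), for 0.1 s.
3. the cover lifted clear of the hatch's coaming (z of cover in the frame of pump_unit above 0.135 m), for 0.05 s.
At the end, for the whole second after the job is handed in: Cover at rest, flat and handle up on the mat, within 40 mm (mat's x) and 35 mm (y) of its centre and 14 degrees of square; both studs past 1.25 rad; the big screwdriver upright in a hole of the rack, guard on the strip (handle centre 114 to 130 mm above the rack's foot, tilt under 8 degrees) (all of step 2 and value of joint each of stud_left, stud_right above 1.25 rad and x of cover in the frame of mat between -0.04 and 0.04 m and y of cover in the frame of mat between -0.035 and 0.035 m and z of cover in the frame of mat between 0 and 0.01 m and angle between cover's own z axis and vertical below 0.06 rad and angle between the x axis of cover and the x axis of mat, either way round below 0.25 rad and linear speed of cover below 0.02 m/s); the robot touches nothing.
It fails at once if a bystander tool or fitting is moved more than 30 mm (distance of any of cross_driver_mid, nut_driver_mid, small_driver_mid, nipple_mid, elbow_mid, ferrule_mid, plug_mid from where it was at the start of the episode above 0.03 m).
It fails at once if the cover is tilted more than 17 degrees (angle between cover's own z axis and vertical above 0.3 rad).
It fails at once if a stud's head is worked with the fingers instead of the screwdriver (contact force between the fingers and head_left above 1 N or contact force between the fingers and head_right above 1 N).
It fails at once if the cover is dropped or slammed on to the mat (faster than 0.5 m/s close above it) (z of cover in the frame of mat below 0.03 m and linear speed of cover above 0.5 m/s).
It also fails if it takes over 72 s, if anything falls off the work surface, if the arm or the gripper's body presses on something with over 40 N, if the wrist force passes 120 N, or if a joint passes its speed limit or range.

## Working session

There is one attempt and no reset: what is moved stays moved. The work goes in short steps, Python scripts to look and compute and a shell command to move; the robot and the scene stay as the last step left them, time stands still between calls to the robot, and variables do not carry over. Pictures are saved under pics/ and viewed, about 8 in all and at most 12, crops included, and the job is handed in when it is done.

```bash
ls; mkdir -p pics
cat > h.py <<'E'
import numpy as np,cv2
from workcell import telemetry,cams,env
def grab(n):
    f=cams.grab_frame(n); f['R']=cv2.Rodrigues(np.array(f['rvec'],float))[0]; f['t']=np.array(f['tvec'],float).ravel(); f['K']=np.array(f['mtx'],float); return f
def save(f,p,crop=None,s=1):
    im=f['pixels'][:,:,::-1]
    if crop: x0,y0,x1,y1=crop; im=im[y0:y1,x0:x1]
    cv2.imwrite('pics/'+p,cv2.resize(im,None,fx=s,fy=s,interpolation=cv2.INTER_CUBIC))
def ray(f,px):
    o=-f['R'].T@f['t']; d=f['R'].T@np.linalg.inv(f['K'])@np.array([px[0],px[1],1.]); return o,d/np.linalg.norm(d)
def onz(f,px,z):
    o,d=ray(f,px); return o+d*(z-o[2])/d[2]
def proj(f,p):
    c=f['K']@(f['R']@np.array(p,float)+f['t']); return c[:2]/c[2]
def tri(f1,p1,f2,p2):
    o1,d1=ray(f1,p1);o2,d2=ray(f2,p2)
    s=np.linalg.lstsq(np.c_[d1,-d2],o2-o1,rcond=None)[0]
    a,b=o1+s[0]*d1,o2+s[1]*d2; return (a+b)/2,np.linalg.norm(a-b)
E
python3 - <<'E'
from h import *
import pickle
print(telemetry.state())
F={n:grab(n) for n in('scene','side','wrist')}
pickle.dump(F,open('f0.pkl','wb'))
for n,f in F.items(): print(n,-f['R'].T@f['t'],f['R'][2])
cv2.imwrite('pics/a.png',cv2.resize(np.vstack([F['scene']['pixels'],F['side']['pixels']])[:,:,::-1],None,fx=.75,fy=.75,interpolation=cv2.INTER_AREA))
save(F['scene'],'scene.png',s=1.25);save(F['side'],'side.png',s=1.25)
E
```

```text
pics
{'time_s': 0.0, 'qpos': array([-7.70059192e+01,  1.83510782e+01,  8.97059206e+01, -1.82926181e-03,
        7.20439894e+01, -1.14475306e+00]), 'qvel': array([ 0.04002859,  0.02621166,  0.00759739,  0.07996844, -0.0637447 ,
       -0.09243321]), 'effort': array([-1.63344095e-03, -4.12463236e+01, -2.31973636e+01,  7.25529715e-02,
        4.55921853e-02, -1.48847607e-04]), 'ee_pos': array([ 140.354761  , -557.12718453,  235.12918265]), 'ee_rot': array([-1.79898997e+02, -2.78758750e-04,  1.41393990e+01]), 'force': array([0.10775878, 0.03992625, 0.18324417]), 'torque': array([-0.01580378,  0.02060342,  0.0372429 ]), 'gripper_width': 91.07806915679016}
scene [1111.54728123  249.0114693   695.4059135 ] [-0.73083351 -0.26764985 -0.62789007]
side [126.21368226 724.6755265  938.76534572] [ 0.27415871 -0.63364226 -0.72341861]
wrist [ 221.7742562  -537.36665423  384.76357124] [-0.28905742 -0.07087792 -0.95468431]
```

View pics/scene.png

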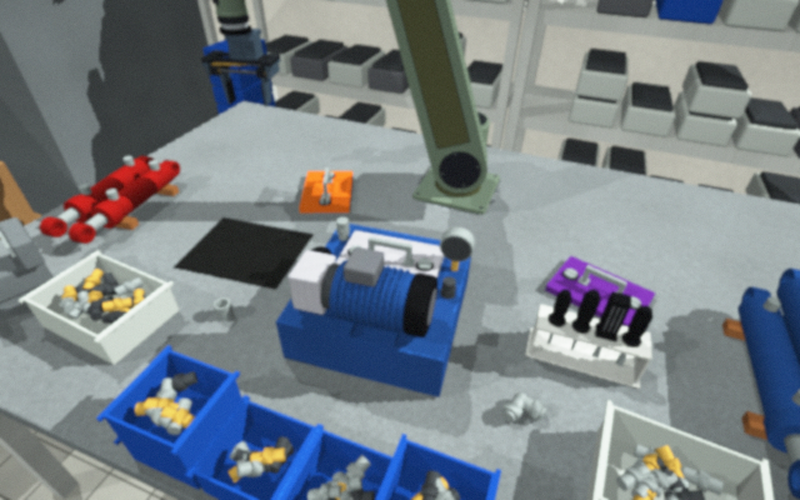

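View pics/side.png

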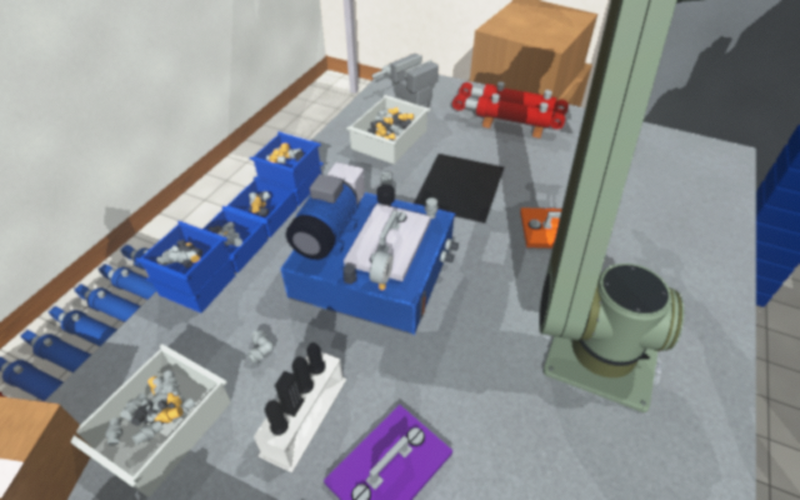

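Scene (1.25x): four black handles stand in the rack, at about (562,308), (587,311), (613,316) and (638,326). In the side view they are at (315,357), (302,373), (288,390) and (276,415). The third one (scene 613, side 288) looks wide and flat; the others look round. The mat is on the robot's right, and the orange and purple covers are decoys. The real cover is the bare metal one on the blue cabinet. I'll confirm these in an enlarged crop.

Run:
```python
from h import *
import pickle
F=pickle.load(open('f0.pkl','rb'))
def c(n,x0,y0,w,h,s): return cv2.resize(F[n]['pixels'][y0:y0+h,x0:x0+w,::-1],None,fx=s,fy=s,interpolation=cv2.INTER_CUBIC)
A=c('scene',415,225,115,85,3.4782608); B=c('side',195,268,85,115,3.5) ; C=c('side',262,140,110,100,4)
print(A.shape,B.shape,C.shape)
out=np.zeros((600,800,3),np.uint8)
out[:A.shape[0],:400]=A[:, :400]; out[:B.shape[0],400:400+B.shape[1]]=B
C=cv2.resize(C,(330,300)); out[300:600,:330]=C
cv2.imwrite('pics/crop1.png',out)
# mat mask
for n in('scene','side'):
    im=F[n]['pixels']; hsv=cv2.cvtColor(im,cv2.COLOR_RGB2HSV)
    m=((im.max(2)<55)).astype(np.uint8)
    k,l,st,ce=cv2.connectedComponentsWithStats(m)
    for i in np.argsort(-st[1:,4])[:8]+1: print(n,'dark',st[i],ce[i].round(1))
    m=((hsv[...,0]>100)&(hsv[...,0]<125)&(hsv[...,1]>150)).astype(np.uint8)
    k,l,st,ce=cv2.connectedComponentsWithStats(m)
    for i in np.argsort(-st[1:,4])[:4]+1: print(n,'blue',st[i],ce[i].round(1))
```

```text
(296, 400, 3) (402, 298, 3) (400, 440, 3)
scene dark [ 142  175  107   56 3505] [196.8 202. ]
scene dark [322 220  27  49 876] [334.4 244.1]
scene dark [160  29  85  53 821] [199.9  48.6]
scene dark [352 122  32  28 727] [367.5 135.6]
scene dark [477 235  27  37 546] [490.1 252.6]
scene dark [558  50  38  21 424] [574.5  60.1]
scene dark [506  67  31  20 408] [520.5  75.8]
scene dark [489 118  26  20 399] [501.4 127.5]
scene blue [   78   277   322   123 14798] [214. 355.]
scene blue [ 222  207  154  109 9013] [301.  264.9]
scene blue [ 592  216   48  145 4369] [620.6 283.8]
scene blue [526   0  52  18 796] [551.1   7.6]
side dark [ 333  125   69   52 2175] [369.5 148.9]
side dark [ 213  275   46   71 1016] [234.7 309.6]
side dark [441   0  54 219 986] [467.5 106.4]
side dark [230 173  37  34 533] [250.6 186.1]
side dark [486 217  27  30 331] [497.4 233.3]
side dark [433 219   7  41 151] [435.9 237.6]
side dark [303 149  12  14 123] [308.4 155.4]
side dark [459 272  24  17  80] [467.2 278. ]
side blue [  90  107  167  142 6813] [182.1 186.2]
side blue [ 226  149  138  117 6291] [290.3 213.7]
side blue [ 606  100   34  144 3511] [622.9 176.6]
side blue [ 71 233  39  23 463] [ 89.7 244.3]
```

View pics/crop1.png

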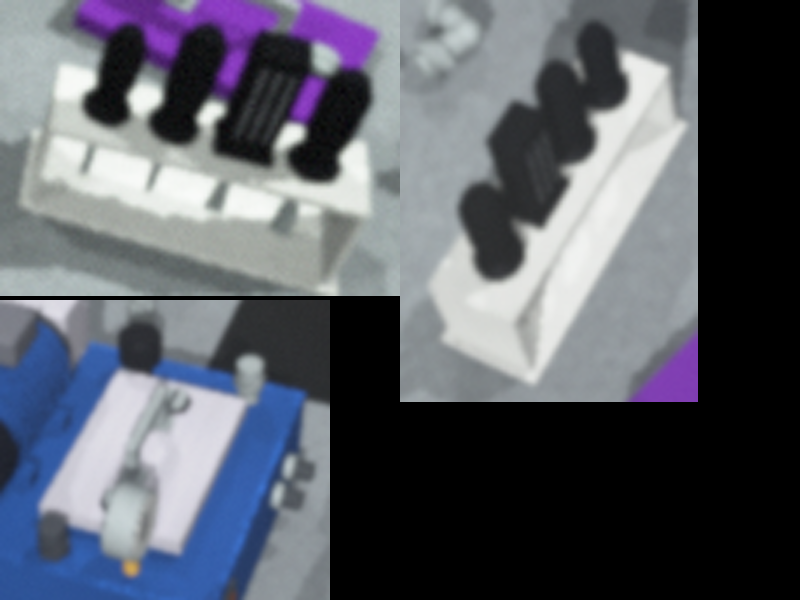

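Crop 1: the flat-sided box handle is third in both views, between a round one at the +y end and two round ones on the −y side. That is the screwdriver. The cover is the bare metal sheet on the blue cabinet. Next come rough positions.

Run:
```python
from h import *
import pickle
F=pickle.load(open('f0.pkl','rb')); S,D=F['scene'],F['side']
print('rack side z77');[print(onz(D,p,77).round(1)) for p in[(203.6,348.9),(227.9,358.9),(271.6,288)]]
print('rack scene z77');[print(onz(S,p,77).round(1)) for p in[(432.3,243.7),(429.4,263),(521.4,286.2)]]
sc=lambda x,y:(415+x/3.478,225+y/3.478); sd=lambda x,y:(195+(x-400)/3.5,268+y/3.5)
# driver top centre ~z167: 
print('drv top scene',onz(S,sc(283,45),167).round(1),'guard centre ',onz(S,sc(250,142),80).round(1))
print('drv top side',onz(D,sd(518,118),167).round(1),'guard',onz(D,sd(543,210),80).round(1))
for n,p0 in(('scene',(197,202)),('side',(369,149))):
    im=F[n]['pixels'];m=((im.max(2)<55)).astype(np.uint8);k,l=cv2.connectedComponents(m);c=(l==l[p0[1],p0[0]]).astype(np.uint8)
    q=cv2.findContours(c,0,2)[0][0];r=cv2.approxPolyDP(q,6,True)[:,0]
    P=np.array([onz(F[n],p,4) for p in r]);print(n,'mat',r.tolist(),P[:,:2].round(0).tolist())
sp=lambda x,y:(262+x/3,140+(y-300)/3)
print('cover z124(105+~?)');[print(onz(D,sp(*p),121).round(1)) for p in[(118,370),(248,402),(183,555),(40,505)]]
print('cab top');[print(onz(D,sp(*p),105).round(1)) for p in[(90,345),(303,392)]]
```

```text
rack side z77
[513.9 472.8  77. ]
[455.6 469.5  77. ]
[458.  283.6  77. ]
rack scene z77
[460.7 285.6  77. ]
[522.7 287.8  77. ]
[514.5 476.3  77. ]
drv top scene [489.7 399.9 167. ] guard centre  [486.5 406.3  80. ]
drv top side [486.7 394.9 167. ] guard [477.2 405.5  80. ]
scene mat [[142, 213], [219, 230], [248, 188], [178, 175]] [[571.0, -486.0], [548.0, -250.0], [359.0, -271.0], [384.0, -511.0]]
side mat [[351, 125], [333, 161], [346, 155], [352, 165], [387, 176], [401, 134]] [[567.0, -484.0], [544.0, -271.0], [517.0, -318.0], [479.0, -280.0], [356.0, -278.0], [382.0, -512.0]]
cover z124(105+~?)
[571.5 -97.1 121. ]
[ 439.2 -109.   121. ]
[414.9  90.2 121. ]
[552.2  91.3 121. ]
cab top
[ 623.1 -135.2  105. ]
[ 402.3 -161.7  105. ]
```

```bash
cat >> h.py <<'E'
from scipy.spatial.transform import Rotation as Ro
def to(x,y,z,yaw=None):
    s=telemetry.state(); R=Ro.from_euler('xyz',s['ee_rot'],degrees=True).as_matrix(); p=np.array(s['ee_pos'])
    d=R.T@(np.array([x,y,z])-p)/10; 
    print('t%.2f'%s['time_s'],'tcp',p.round(1),s['ee_rot'].round(2),'w%.1f'%s['gripper_width'],'F',s['force'].round(1),'-> cm',d.round(2),'yaw units',None if yaw is None else round((s['ee_rot'][2]-yaw+180)%360-180,2)/5, 'rows>=%.1f'%(np.linalg.norm(d)/4.1))
E
python3 -m inch '[{"z":-1.2,"yaw":-1},{"z":-1.2,"yaw":-1},{"z":-1.2,"yaw":-1},{"z":-1.2,"yaw":-1},{"z":-1.2,"yaw":-1},{"z":-1.2,"yaw":-1},{"z":-1.2,"yaw":-1},{"z":-1.2,"yaw":-1},{"z":-1.2,"yaw":-1},{"z":-1.2,"yaw":-1},{"z":-1.2,"yaw":-1},{"z":-1.2,"yaw":-1}]'
python3 -m inch '[{"yaw":-1},{"yaw":-1},{"yaw":-1},{"yaw":-1},{"yaw":-0.3}]'
python3 -c "
from h import *
to(430,-200,380,96);to(430,-60,380,96)"
```

```text
t0.15 tcp [ 140.4 -557.2  235.3] [-179.92   -0.     14.14] w91.1 F [ 0.2 -0.6 -0. ] -> cm [ 36.81 -27.58 -14.43] yaw units -16.372 rows>=11.8
t0.15 tcp [ 140.4 -557.2  235.3] [-179.92   -0.     14.14] w91.1 F [ 0.2 -0.6 -0. ] -> cm [ 40.23 -41.16 -14.41] yaw units -16.372 rows>=14.5invalid input
invalid input
```

```bash
python3 -m inch '[{"x":0.0,"y":0.0,"z":-1.0,"yaw":-0.9,"gripper":1.0}]'; python3 -m inch '[{"z":-1.0,"yaw":-0.9}]'
```

```text
time_s: 0.23
ee_pos: [140.2, -556.3, 243.7]
ee_rot: [-179.7, -0.0, 18.7]
force: [0.3, 1.0, 0.3]
gripper_width: 91.2invalid input
```

```bash
python3 -m inch '[{"x":0,"y":0,"z":-1.1,"yaw":-1,"gripper":1},{"x":0,"y":0,"z":-1.1,"yaw":-1,"gripper":1},{"x":0,"y":0,"z":-1.1,"yaw":-1,"gripper":1},{"x":0,"y":0,"z":-1.1,"yaw":-1,"gripper":1},{"x":0,"y":0,"z":-1.1,"yaw":-1,"gripper":1},{"x":0,"y":0,"z":-1.1,"yaw":-1,"gripper":1},{"x":0,"y":0,"z":-1.1,"yaw":-1,"gripper":1},{"x":0,"y":0,"z":-1.1,"yaw":-1,"gripper":1},{"x":0,"y":0,"z":-1.1,"yaw":-1,"gripper":1},{"x":0,"y":0,"z":-1.1,"yaw":-1,"gripper":1},{"x":0,"y":0,"z":-1.1,"yaw":-1,"gripper":1},{"x":0,"y":0,"z":-1.1,"yaw":-1,"gripper":1}]'
python3 -m inch '[{"x":0,"y":0,"z":0,"yaw":-1,"gripper":1},{"x":0,"y":0,"z":0,"yaw":-1,"gripper":1},{"x":0,"y":0,"z":0,"yaw":-1,"gripper":1},{"x":0,"y":0,"z":0,"yaw":-0.5,"gripper":1}]'
python3 -c "
from h import *
to(430,-200,380,96);to(430,-60,380,96)"
```

```text
time_s: 1.23
ee_pos: [140.4, -557.4, 378.1]
ee_rot: [-180.0, -0.0, 78.9]
force: [0.9, -0.2, -0.1]
gripper_width: 91.2
time_s: 1.57
ee_pos: [140.4, -557.4, 377.6]
ee_rot: [-180.0, -0.0, 96.3]
force: [-0.6, 0.1, -0.2]
gripper_width: 90.9
t1.57 tcp [ 140.4 -557.4  377.6] [-1.800e+02 -4.000e-02  9.635e+01] w90.9 F [-0.6  0.1 -0.2] -> cm [32.32 32.73 -0.22] yaw units 0.06999999999999999 rows>=11.2
t1.57 tcp [ 140.4 -557.4  377.6] [-1.800e+02 -4.000e-02  9.635e+01] w90.9 F [-0.6  0.1 -0.2] -> cm [46.24 34.28 -0.21] yaw units 0.06999999999999999 rows>=14.0
```

```bash
python3 -m inch '[{"x":2.8,"y":2.9,"z":0,"yaw":0,"gripper":1},{"x":2.8,"y":2.9,"z":0,"yaw":0,"gripper":1},{"x":2.8,"y":2.9,"z":0,"yaw":0,"gripper":1},{"x":2.8,"y":2.9,"z":0,"yaw":0,"gripper":1},{"x":2.8,"y":2.9,"z":0,"yaw":0,"gripper":1},{"x":2.8,"y":2.9,"z":0,"yaw":0,"gripper":1},{"x":2.8,"y":2.9,"z":0,"yaw":0,"gripper":1},{"x":2.8,"y":2.9,"z":0,"yaw":0,"gripper":1},{"x":2.8,"y":2.9,"z":0,"yaw":0,"gripper":1},{"x":2.8,"y":2.9,"z":0,"yaw":0,"gripper":1},{"x":2.8,"y":2.9,"z":0,"yaw":0,"gripper":1},{"x":2.8,"y":2.9,"z":0,"yaw":0,"gripper":1}]'
python3 -m inch '[{"x":3.2,"y":0.4,"z":0,"yaw":0,"gripper":1},{"x":3.2,"y":0.4,"z":0,"yaw":0,"gripper":1},{"x":3.2,"y":0.4,"z":0,"yaw":0,"gripper":1},{"x":2.4,"y":0.4,"z":0,"yaw":0,"gripper":1},{"x":0,"y":0,"z":0,"yaw":0,"gripper":1},{"x":0,"y":0,"z":0,"yaw":0,"gripper":1}]'
python3 - <<'E'
from h import *
import pickle
to(487,400,380,91.5)
f=grab('wrist');pickle.dump(f,open('w1.pkl','wb'));save(f,'w1.png',s=1.25)
print(-f['R'].T@f['t'])
E
```

```text
time_s: 2.57
ee_pos: [451.3, -184.4, 377.9]
ee_rot: [-180.0, 0.0, 96.1]
force: [1.8, -0.8, -0.2]
gripper_width: 90.9
time_s: 3.07
ee_pos: [453.5, -64.4, 377.9]
ee_rot: [-180.0, 0.0, 96.3]
force: [0.3, -0.4, 1.1]
gripper_width: 91.3
t3.07 tcp [453.5 -64.4 377.9] [-1.7999e+02  3.0000e-02  9.6290e+01] w91.3 F [ 0.3 -0.4  1.1] -> cm [45.79  8.42 -0.24] yaw units 0.958 rows>=11.4
[443.46619257  19.18955349 527.33268653]
```

View pics/w1.png

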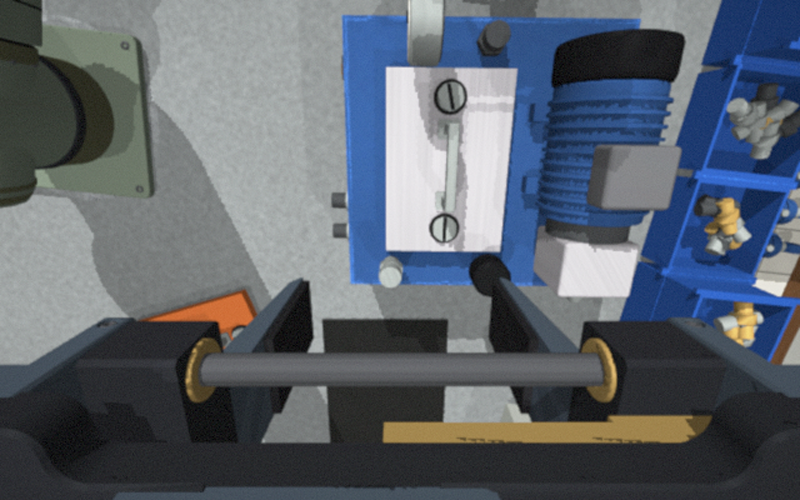

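The wrist view shows the cover corners at about (387,67), (517,69), (501,251) and (387,251). The left stud is at (451,97) and the right at (444,228), with the handle bar between them. Both slots run nearly along the cover's y. Now for exact numbers.

Run:
```python
from h import *
import pickle
f=pickle.load(open('w1.pkl','rb')); im=f['pixels']; hsv=cv2.cvtColor(im,cv2.COLOR_RGB2HSV)
m=((im.min(2)>150)).astype(np.uint8); m[:45]=0;m[205:]=0;m[:,:300]=0;m[:,420:]=0
m=cv2.morphologyEx(m,cv2.MORPH_CLOSE,np.ones((25,25)))
k,l,st,ce=cv2.connectedComponentsWithStats(m);i=np.argmax(st[1:,4])+1
q=cv2.findContours((l==i).astype(np.uint8),0,2)[0][0]; r=cv2.approxPolyDP(q,5,True)[:,0].astype(float); print('corners',r.tolist())
for h in(121,126,131):
    P=np.array([onz(f,p,h)[:2] for p in r]); print(h,P.round(1).tolist(),'c',P.mean(0).round(1),[np.linalg.norm(P[j]-P[j-1]).round(1) for j in range(len(P))])
# slots: dark pixels inside heads
g=im.max(2)
for n,c in(('L',(451/1.25,97/1.25)),('R',(444/1.25,228/1.25))):
    yy,xx=np.mgrid[:400,:640]; d=(xx-c[0])**2+(yy-c[1])**2
    a=(d<8.5**2)&(g<110); X=np.c_[xx[a],yy[a]].astype(np.float32)
    v=cv2.fitLine(X,cv2.DIST_HUBER,0,.01,.01).ravel()
    A=onz(f,v[2:]-8*v[:2],131);B=onz(f,v[2:]+8*v[:2],131);D=(A-B) if A[1]>B[1] else B-A
    print(n,len(X),v.round(2),'mid',onz(f,v[2:],131).round(1),'slot dir deg from y (ccw)',np.degrees(np.arctan2(-D[0],D[1])).round(1))
save(f,'w1c.png',(300,45,420,210),3.6)
```

```text
corners [[310.0, 53.0], [309.0, 199.0], [399.0, 200.0], [413.0, 55.0]]
121 [[422.9, 83.9], [440.4, -106.3], [569.9, -93.6], [551.4, 95.8]] c [496.1  -5. ] [np.float64(129.1), np.float64(191.1), np.float64(130.1), np.float64(190.2)]
126 [[423.1, 83.1], [440.4, -104.8], [568.3, -92.2], [550.1, 94.9]] c [495.5  -4.7] [np.float64(127.5), np.float64(188.7), np.float64(128.5), np.float64(187.9)]
131 [[423.4, 82.3], [440.5, -103.3], [566.7, -90.8], [548.8, 93.9]] c [494.8  -4.5] [np.float64(125.9), np.float64(186.4), np.float64(126.9), np.float64(185.6)]
L 65 [1.800e-01 9.800e-01 3.607e+02 7.930e+01] mid [489.4  59.6 131. ] slot dir deg from y (ccw) 19.5
R 38 [ 1.1000e-01 -9.9000e-01  3.5526e+02  1.8160e+02] mid [501.6 -71.2 131. ] slot dir deg from y (ccw) 2.1
```

View pics/w1c.png

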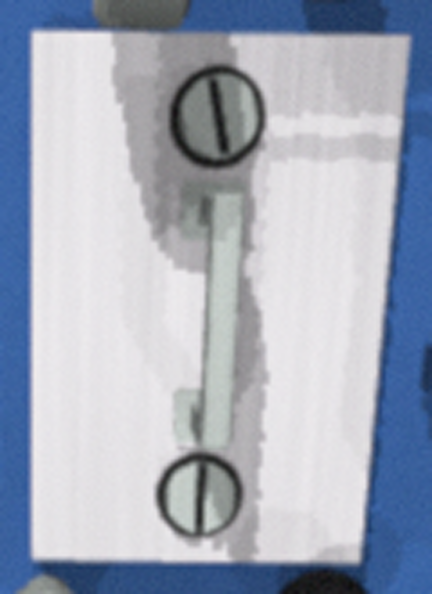

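The crop shows the left slot running from (212,82) to (225,152), and the right slot from (203,458) to (199,535), in crop pixels.

```bash
python3 - <<'E'
from h import *
import pickle
f=pickle.load(open('w1.pkl','rb'));c=lambda p:(300+(p[0]+.5)/3.6-.5,45+(p[1]+.5)/3.6-.5)
for n,a,b in(('L',(212,82),(225,152)),('R',(203,458),(199,535))):
    A,B=onz(f,c(a),128),onz(f,c(b),128);D=A-B;print(n,((A+B)/2).round(1),np.linalg.norm(D).round(1),np.degrees(np.arctan2(-D[0],D[1])).round(1))
for p in((227,193),(221,447)): print('bar end',onz(f,c(p),163).round(1))
to(487,400,380,91.5)
E
python3 -m inch '[{"x":3.8,"y":0.7,"z":0,"yaw":0.9,"gripper":1},{"x":3.8,"y":0.7,"z":0,"yaw":0,"gripper":1},{"x":3.8,"y":0.7,"z":0,"yaw":0,"gripper":1},{"x":3.8,"y":0.7,"z":0,"yaw":0,"gripper":1},{"x":3.8,"y":0.4,"z":0,"yaw":0,"gripper":1},{"x":3.8,"y":0.4,"z":0,"yaw":0,"gripper":1},{"x":3.8,"y":0.4,"z":0,"yaw":0,"gripper":1},{"x":3.8,"y":0.4,"z":0,"yaw":0,"gripper":1},{"x":3.8,"y":0.4,"z":0,"yaw":0,"gripper":1},{"x":3.8,"y":0.4,"z":0,"yaw":0,"gripper":1},{"x":0,"y":0,"z":0,"yaw":0,"gripper":1},{"x":0,"y":0,"z":0,"yaw":0,"gripper":1}]'
python3 - <<'E'
from h import *
import pickle
to(487,400,380,91.5)
f=grab('wrist');pickle.dump(f,open('w2.pkl','wb'));save(f,'w2.png',s=1.25)
for p in((487,400,167),(487,400,77),(487,379,77)): print(proj(f,p)*1.25)
E
```

```text
L [488.9  62.3 128. ] 23.3 19.8
R [502.5 -73.4 128. ] 30.7 5.4
bar end [491.1  36.2 163. ]
bar end [501.7 -46.8 163. ]
t3.12 tcp [453.5 -65.3 377.8] [-1.7998e+02  4.0000e-02  9.6200e+01] w91.3 F [0.3 0.7 0.9] -> cm [45.89  8.35 -0.25] yaw units 0.9400000000000001 rows>=11.4
time_s: 4.12
ee_pos: [492.5, 316.8, 376.5]
ee_rot: [-179.9, 0.1, 91.7]
force: [-0.2, -0.8, 0.1]
gripper_width: 90.9
t4.12 tcp [492.5 316.8 376.5] [-1.7991e+02  1.0000e-01  9.1700e+01] w90.9 F [-0.2 -0.8  0.1] -> cm [ 8.33 -0.3  -0.36] yaw units 0.04 rows>=2.0
[398.68874323 136.52662624]
[399.21235334 136.29936733]
[398.70478048 154.88313901]
```

View pics/w2.png

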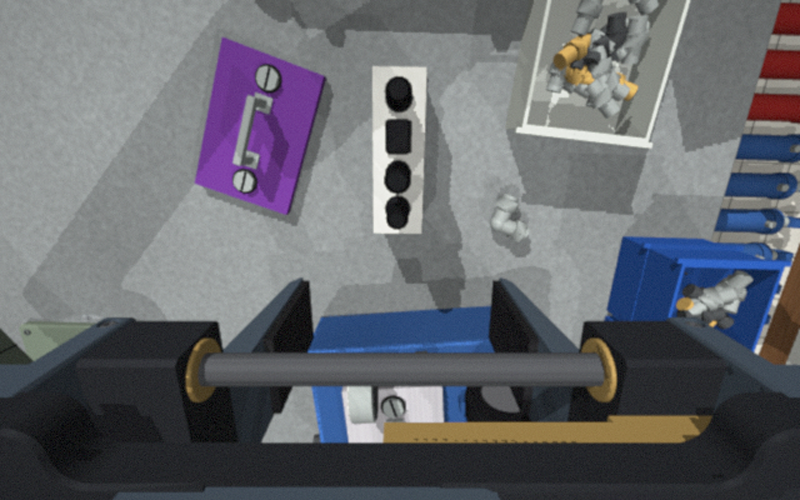

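Wrist view 2: the flat driver top is at (398,137), matching the predicted (398.7,136.5). Round handles are at (399,93), (398,177) and (397,212). I'll refine this with the strip outline.

Run:
```python
from h import *
import pickle
f=pickle.load(open('w2.pkl','rb')); im=f['pixels']
m=np.zeros((400,640),np.uint8); m[48:192,290:348]=(im[48:192,290:348].min(2)>200)
m=cv2.morphologyEx(m,cv2.MORPH_CLOSE,np.ones((27,27))); q=max(cv2.findContours(m,0,2)[0],key=cv2.contourArea)
r=cv2.boxPoints(cv2.minAreaRect(q)); P=np.array([onz(f,p,77)[:2] for p in r]);print(P.round(1).tolist(),P.mean(0).round(1),[np.linalg.norm(P[j]-P[j-1]).round(0) for j in range(4)])
r=cv2.approxPolyDP(q,5,True)[:,0]; P=np.array([onz(f,p,77)[:2] for p in r]);print(P.round(1).tolist(),P.mean(0).round(1))
m=np.zeros((400,640),np.uint8); m[94:126,300:340]=im[94:126,300:340].max(2)<60
q=max(cv2.findContours(m,0,2)[0],key=cv2.contourArea);b=cv2.minAreaRect(q);print(b,onz(f,b[0],167).round(1))
to(487,400,134,91.5)
```

```text
[[453.8, 283.4], [457.0, 473.0], [513.7, 473.5], [518.4, 283.8]] [485.7 378.4] [np.float64(65.0), np.float64(190.0), np.float64(57.0), np.float64(190.0)]
[[512.1, 473.5], [476.1, 472.4], [456.8, 461.7], [461.4, 283.4], [488.1, 285.9], [468.7, 418.7], [508.8, 421.3], [515.2, 407.8]] [485.9 403.1]
((318.5, 109.0), (26.0, 19.0), 90.0) [486.5 400.2 167. ]
t4.17 tcp [492.4 315.6 377.1] [-1.7994e+02  1.0000e-01  9.1610e+01] w91.1 F [-0.3 -0.2  0.4] -> cm [ 8.49 -0.28 24.29] yaw units 0.022 rows>=6.3
```

```bash
python3 -m inch '[{"x":2.9,"y":-0.1,"z":2.0,"yaw":0,"gripper":1},{"x":2.8,"y":-0.1,"z":2.0,"yaw":0,"gripper":1},{"x":2.8,"y":-0.1,"z":2.0,"yaw":0,"gripper":1},{"x":0,"y":0,"z":3.6,"yaw":0,"gripper":1},{"x":0,"y":0,"z":3.6,"yaw":0,"gripper":1},{"x":0,"y":0,"z":3.6,"yaw":0,"gripper":1},{"x":0,"y":0,"z":3.0,"yaw":0,"gripper":1},{"x":0,"y":0,"z":2.0,"yaw":0,"gripper":1},{"x":0,"y":0,"z":1.6,"yaw":0,"gripper":1},{"x":0,"y":0,"z":1.0,"yaw":0,"gripper":1},{"x":0,"y":0,"z":0,"yaw":0,"gripper":1},{"x":0,"y":0,"z":0,"yaw":0,"gripper":1}]'
python3 -c "
from h import *
to(486.5,400.2,133,91.5)"
```

```text
time_s: 5.17
ee_pos: [487.1, 400.2, 134.4]
ee_rot: [180.0, 0.0, 91.5]
force: [0.1, 0.6, 0.2]
gripper_width: 91.4
t5.17 tcp [487.1 400.2 134.4] [179.98   0.    91.54] w91.4 F [0.1 0.6 0.2] -> cm [-0.   -0.06  0.14] yaw units 0.008 rows>=0.0
```

```bash
python3 -m inch '[{"x":0,"y":-0.06,"z":0.1,"yaw":0,"gripper":0},{"x":0,"y":0,"z":0,"yaw":0,"gripper":-0.3},{"x":0,"y":0,"z":0,"yaw":0,"gripper":-1},{"x":0,"y":0,"z":0,"yaw":0,"gripper":-1},{"x":0,"y":0,"z":0,"yaw":0,"gripper":-1},{"x":0,"y":0,"z":0,"yaw":0,"gripper":-1},{"x":0,"y":0,"z":0,"yaw":0,"gripper":-1},{"x":0,"y":0,"z":0,"yaw":0,"gripper":-1},{"x":0,"y":0,"z":0,"yaw":0,"gripper":-1}]' 50
python3 -c "
from h import *
to(486.5,400.2,133,91.5)"
```

```text
time_s: 5.92
ee_pos: [485.6, 401.3, 132.8]
ee_rot: [-180.0, 0.0, 91.6]
force: [0.3, -0.7, 0.1]
gripper_width: 34.1
t5.92 tcp [485.6 401.3 132.8] [-1.800e+02  1.000e-02  9.165e+01] w34.1 F [ 0.3 -0.7  0.1] -> cm [-0.11  0.08 -0.02] yaw units 0.03 rows>=0.0
```

```bash
python3 -m inch '[{"x":0,"y":0,"z":0,"yaw":0,"gripper":-1},{"x":0,"y":0,"z":0,"yaw":0,"gripper":-1},{"x":0,"y":0,"z":0,"yaw":0,"gripper":-1},{"x":0,"y":0,"z":0,"yaw":0,"gripper":-1}]'
python3 -m inch '[{"x":0,"y":0,"z":-0.5,"yaw":0,"gripper":-1},{"x":0,"y":0,"z":-1,"yaw":0,"gripper":-1}]'
python3 -c "
from h import *
to(486.5,400.2,133,91.5)"
```

```text
time_s: 6.25
ee_pos: [485.7, 401.3, 132.9]
ee_rot: [180.0, 0.0, 91.6]
force: [0.1, -0.2, -0.4]
gripper_width: 24.1
time_s: 6.42
ee_pos: [484.9, 400.6, 147.0]
ee_rot: [-179.8, 0.1, 91.6]
force: [0.1, -0.3, -1.3]
gripper_width: 23.8
t6.42 tcp [484.9 400.6 147. ] [-1.7984e+02  1.3000e-01  9.1640e+01] w23.8 F [ 0.1 -0.3 -1.3] -> cm [-0.04  0.17  1.4 ] yaw units 0.028000000000000004 rows>=0.3
```

```bash
python3 -m inch '[{"x":0,"y":0,"z":-3,"yaw":0,"gripper":-1},{"x":0,"y":0,"z":-3.4,"yaw":0,"gripper":-1},{"x":0,"y":0,"z":-3.4,"yaw":0,"gripper":-1},{"x":0,"y":0,"z":-3.4,"yaw":0,"gripper":-1},{"x":0,"y":0,"z":-3.4,"yaw":0,"gripper":-1},{"x":0,"y":0,"z":-3.2,"yaw":0,"gripper":-1},{"x":0,"y":0,"z":0,"yaw":-0.9,"gripper":-1},{"x":0,"y":0,"z":0,"yaw":-0.9,"gripper":-1},{"x":0,"y":0,"z":0,"yaw":-0.9,"gripper":-1},{"x":0,"y":0,"z":0,"yaw":-0.94,"gripper":-1},{"x":0,"y":0,"z":0,"yaw":0,"gripper":-1}]'
python3 -c "
from h import *
to(488.8,62.3,345,109.8)"
```

```text
time_s: 7.33
ee_pos: [485.5, 401.2, 346.8]
ee_rot: [180.0, -0.0, 109.9]
force: [-1.1, 0.5, -0.7]
gripper_width: 23.8
t7.33 tcp [485.5 401.2 346.8] [ 1.7996e+02 -1.0000e-02  1.0992e+02] w23.8 F [-1.1  0.5 -0.7] -> cm [-31.97 -11.23   0.17] yaw units 0.024 rows>=8.3
```

```bash
python3 -m inch '[{"x":-3.55,"y":-1.25,"z":0,"yaw":0,"gripper":-1},{"x":-3.55,"y":-1.25,"z":0,"yaw":0,"gripper":-1},{"x":-3.55,"y":-1.25,"z":0,"yaw":0,"gripper":-1},{"x":-3.55,"y":-1.25,"z":0,"yaw":0,"gripper":-1},{"x":-3.55,"y":-1.25,"z":0,"yaw":0,"gripper":-1},{"x":-3.55,"y":-1.25,"z":0,"yaw":0,"gripper":-1},{"x":-3.55,"y":-1.25,"z":0,"yaw":0,"gripper":-1},{"x":-3.55,"y":-1.25,"z":0,"yaw":0,"gripper":-1},{"x":-3.55,"y":-1.25,"z":0,"yaw":0,"gripper":-1},{"x":0,"y":0,"z":2,"yaw":0,"gripper":-1},{"x":0,"y":0,"z":2,"yaw":0,"gripper":-1},{"x":0,"y":0,"z":0,"yaw":0,"gripper":-1}]'
python3 -m inch '[{"x":0,"y":0,"z":2.5,"yaw":0,"gripper":-1},{"x":0,"y":0,"z":1.5,"yaw":0,"gripper":-1},{"x":0,"y":0,"z":0,"yaw":0,"gripper":-1},{"x":0,"y":0,"z":0,"yaw":0,"gripper":-1}]'
python3 - <<'E'
from h import *
import pickle
to(488.8,62.3,257,109.8)
f=grab('wrist');pickle.dump(f,open('w3.pkl','wb'))
s=telemetry.state();p=np.array(s['ee_pos']);t=p-[0,0,121];a=proj(f,t);b=proj(f,(488.9,62.3,128));print(a,b)
x0,y0=int(a[0])-60,int(a[1])-50;print(x0,y0);save(f,'w3.png',(x0,y0,x0+120,y0+100),6)
E
```

```text
time_s: 8.33
ee_pos: [486.2, 61.5, 303.2]
ee_rot: [-179.6, -0.1, 109.6]
force: [-0.2, -0.7, -2.2]
gripper_width: 24.0
time_s: 8.67
ee_pos: [488.4, 62.9, 266.7]
ee_rot: [-180.0, 0.0, 109.8]
force: [0.4, -0.3, -1.3]
gripper_width: 24.0
t8.67 tcp [488.4  62.9 266.7] [-180.      0.    109.83] w24.0 F [ 0.4 -0.3 -1.3] -> cm [-0.07  0.02  0.97] yaw units 0.006 rows>=0.2
[322.10699785 201.040933  ] [321.72843453 196.20052876]
262 151
```

View pics/w3.png

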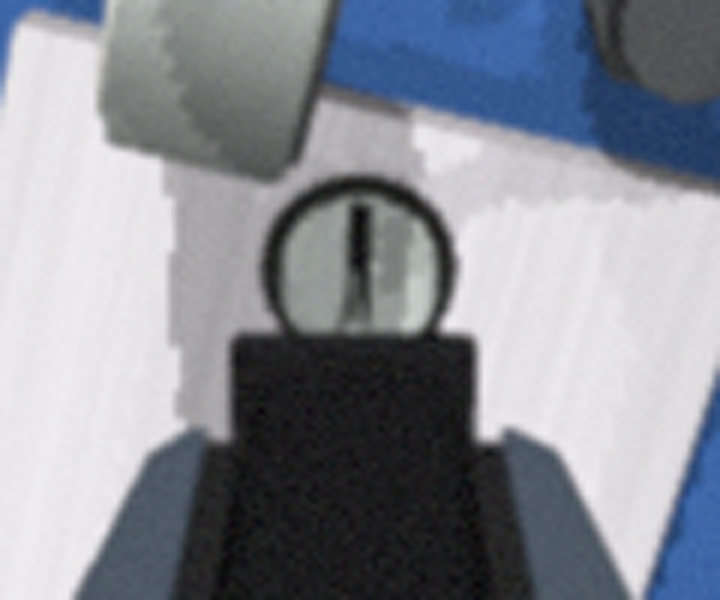

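The crop shows the slot at (360,205–265), vertical in the crop, with the blade directly in line with it at (358,265–330). They agree within 0.5 mm, so I'll lower and watch the force.

```bash
python3 -m inch '[{"x":-0.05,"y":0,"z":0.8,"yaw":0,"gripper":-1},{"x":0,"y":0,"z":0.7,"yaw":0,"gripper":-1},{"x":0,"y":0,"z":0.3,"yaw":0,"gripper":-1},{"x":0,"y":0,"z":0.3,"yaw":0,"gripper":-1},{"x":0,"y":0,"z":0,"yaw":0,"gripper":-1},{"x":0,"y":0,"z":0,"yaw":0,"gripper":-1}]'
```

```text
time_s: 9.22
ee_pos: [488.6, 62.2, 247.4]
ee_rot: [179.9, 0.0, 109.8]
force: [-3.8, -1.0, 11.4]
gripper_width: 24.1
```

```bash
python3 -m inch '[{"x":0,"y":-0.05,"z":0,"yaw":0,"gripper":-1},{"x":0,"y":0,"z":0,"yaw":0,"gripper":-1}]';  python3 -m inch '[{"x":0,"y":-0.05,"z":0,"yaw":0,"gripper":-1},{"x":0,"y":0,"z":0,"yaw":0,"gripper":-1}]'; python3 -c "
from h import *
s=telemetry.state();print(s['torque'],s['ee_pos'])
f=grab('side');save(f,'s4.png',(270,140,370,215),4);a=grab('scene');save(a,'s5.png')"
```

```text
time_s: 9.38
ee_pos: [488.5, 62.2, 247.4]
ee_rot: [179.8, 0.0, 109.8]
force: [-1.9, 0.8, 11.8]
gripper_width: 23.9
time_s: 9.55
ee_pos: [488.3, 62.1, 247.5]
ee_rot: [179.8, 0.0, 109.8]
force: [-2.2, 0.5, 10.9]
gripper_width: 23.7
[0.16067241 0.34081126 0.04103026] [488.32747397  62.08378285 247.46533658]
```

```bash
python3 -m inch '[{"x":0,"y":0,"z":0,"yaw":-1,"gripper":-1},{"x":0,"y":0,"z":0,"yaw":-1,"gripper":-1},{"x":0,"y":0,"z":0,"yaw":-1,"gripper":-1},{"x":0,"y":0,"z":0,"yaw":-1,"gripper":-1},{"x":0,"y":0,"z":0,"yaw":-1,"gripper":-1}]'; python3 -c "
from h import *
s=telemetry.state();print(s['torque'],s['ee_pos'])
f=grab('wrist');save(f,'w4.png',(262,151,382,251),5)"
```

```text
time_s: 10.07
ee_pos: [488.9, 62.2, 247.5]
ee_rot: [179.7, 0.2, 135.1]
force: [-0.4, 0.3, 9.8]
gripper_width: 23.9
[ 0.19549098 -0.04519136 -0.0591485 ] [488.92591791  62.15131685 247.47233826]
```

View pics/w4.png

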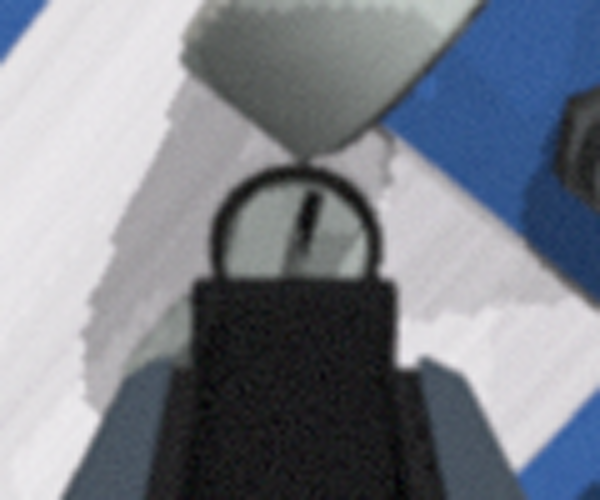

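The head has followed: the tool turned 25° and the slot lags it by about 11°, which is the expected play, so the blade is engaged. I'll turn on to the stop.

```bash
python3 -m inch '[{"x":0,"y":0,"z":0,"yaw":-1,"gripper":-1},{"x":0,"y":0,"z":0,"yaw":-1,"gripper":-1},{"x":0,"y":0,"z":0,"yaw":-1,"gripper":-1},{"x":0,"y":0,"z":0,"yaw":-1,"gripper":-1},{"x":0,"y":0,"z":0,"yaw":-1,"gripper":-1},{"x":0,"y":0,"z":0,"yaw":-1,"gripper":-1},{"x":0,"y":0,"z":0,"yaw":-1,"gripper":-1},{"x":0,"y":0,"z":0,"yaw":-1,"gripper":-1},{"x":0,"y":0,"z":0,"yaw":-1,"gripper":-1},{"x":0,"y":0,"z":0,"yaw":-0.8,"gripper":-1},{"x":0,"y":0,"z":0,"yaw":-0.8,"gripper":-1},{"x":0,"y":0,"z":0,"yaw":0,"gripper":-1}]'; python3 -c "
from h import *
s=telemetry.state();print(s['torque'],s['ee_pos'])"
python3 -m inch '[{"x":0,"y":0,"z":0,"yaw":-0.6,"gripper":-1},{"x":0,"y":0,"z":0,"yaw":-0.6,"gripper":-1},{"x":0,"y":0,"z":0,"yaw":0,"gripper":-1}]'
python3 - <<'E'
from h import *
s=telemetry.state();print(s['torque'],s['ee_pos'])
f=grab('wrist');a=proj(f,(488.9,62.3,128));print(a);cv2.imwrite('pics/w5.png',f['pixels'][:,:,::-1])
E
```

```text
time_s: 11.12
ee_pos: [489.2, 62.4, 247.5]
ee_rot: [179.9, 0.4, -172.1]
force: [0.1, 1.0, 9.9]
gripper_width: 24.3
[ 0.46536497 -0.15497287 -0.09078627] [489.23192499  62.3721992  247.48023128]
time_s: 11.37
ee_pos: [489.2, 62.4, 247.5]
ee_rot: [180.0, 0.4, -166.1]
force: [-0.3, 1.2, 9.2]
gripper_width: 24.1
[ 0.45997127 -0.13988096 -0.0712317 ] [489.24195969  62.4236172  247.48614163]
[320.71465467 201.21366744]
```

```bash
python3 -m inch '[{"x":0,"y":0,"z":0,"yaw":-0.5,"gripper":-1},{"x":0,"y":0,"z":0,"yaw":-0.5,"gripper":-1},{"x":0,"y":0,"z":0,"yaw":0,"gripper":-1}]'
python3 - <<'E'
from h import *
s=telemetry.state();print(s['torque'],s['ee_pos'])
E
python3 -m inch '[{"x":0,"y":0,"z":0,"yaw":-0.5,"gripper":-1},{"x":0,"y":0,"z":0,"yaw":-0.5,"gripper":-1},{"x":0,"y":0,"z":0,"yaw":0,"gripper":-1}]'
python3 - <<'E'
from h import *
s=telemetry.state();print(s['torque'],s['ee_pos'])
f=grab('wrist');save(f,'w6.png',(262,151,382,251),5)
E
```

```text
time_s: 11.67
ee_pos: [489.2, 62.4, 247.5]
ee_rot: [-180.0, 0.4, -161.1]
force: [1.1, 0.6, 10.1]
gripper_width: 23.4
[ 0.49412958 -0.18576964 -0.09762421] [489.24403032  62.44118201 247.49336697]
time_s: 11.92
ee_pos: [489.3, 62.4, 247.5]
ee_rot: [-180.0, 0.4, -156.1]
force: [0.6, 0.8, 9.2]
gripper_width: 24.1
[ 0.50680108 -0.15757449 -0.08815385] [489.2804224   62.43712371 247.50953001]
```

View pics/w6.png

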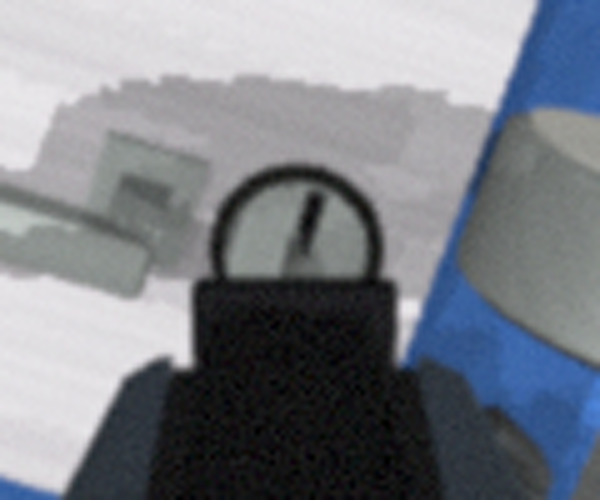

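```bash
python3 -m inch '[{"x":0,"y":0,"z":0,"yaw":-0.5,"gripper":-1},{"x":0,"y":0,"z":0,"yaw":-0.5,"gripper":-1},{"x":0,"y":0,"z":0,"yaw":0,"gripper":-1},{"x":0,"y":0,"z":0,"yaw":0,"gripper":-1}]'
python3 - <<'E'
from h import *
s=telemetry.state();print(s['torque'],s['ee_pos'])
f=grab('wrist');im=f['pixels']
import glob
g=cv2.imread('pics/w6.png'); 
def slot(im):
    c=cv2.resize(im[151:251,262:382],None,fx=5,fy=5,interpolation=cv2.INTER_CUBIC); m=np.zeros(c.shape[:2],bool); m[192:245,285:335]=c[192:245,285:335].max(2)<70
    y,x=np.nonzero(m); v=cv2.fitLine(np.c_[x,y].astype(np.float32),cv2.DIST_HUBER,0,.01,.01).ravel(); return len(x),np.degrees(np.arctan2(v[0],-v[1])),v[2:]
print(slot(im))
c=g.copy(); m=np.zeros(c.shape[:2],bool); m[192:245,285:335]=c[192:245,285:335].max(2)<70
y,x=np.nonzero(m); v=cv2.fitLine(np.c_[x,y].astype(np.float32),cv2.DIST_HUBER,0,.01,.01).ravel(); print('w6',np.degrees(np.arctan2(v[0],-v[1])))
c=cv2.imread('pics/w4.png'); m=np.zeros(c.shape[:2],bool); m[192:245,285:335]=c[192:245,285:335].max(2)<70
y,x=np.nonzero(m); v=cv2.fitLine(np.c_[x,y].astype(np.float32),cv2.DIST_HUBER,0,.01,.01).ravel(); print('w4',np.degrees(np.arctan2(v[0],-v[1])))
E
```

```text
time_s: 12.3
ee_pos: [489.3, 62.4, 247.5]
ee_rot: [-179.9, 0.4, -151.2]
force: [0.8, 0.4, 9.3]
gripper_width: 24.0
[ 0.44561495 -0.18775487 -0.2018874 ] [489.28755795  62.41566134 247.50191026]
(765, np.float32(23.929873), array([312.85898, 219.84401], dtype=float32))
w6 15.511656
w4 13.530022
```

The stop is reached: the torque rose to 0.2 N m and the lag grew from 15° to 24°. I'll back off, lift, and go to the right stud.

```bash
python3 -m inch '[{"x":0,"y":0,"z":0,"yaw":1,"gripper":-1},{"x":0,"y":0,"z":0,"yaw":1,"gripper":-1},{"x":0,"y":0,"z":-0.5,"yaw":0.6,"gripper":-1},{"x":0,"y":0,"z":-1,"yaw":0,"gripper":-1},{"x":0,"y":0,"z":-2,"yaw":1,"gripper":-1},{"x":0,"y":0,"z":-2.5,"yaw":1,"gripper":-1},{"x":0,"y":0,"z":0,"yaw":1,"gripper":-1},{"x":0,"y":0,"z":0,"yaw":1,"gripper":-1},{"x":0,"y":0,"z":0,"yaw":1,"gripper":-1},{"x":0,"y":0,"z":0,"yaw":1,"gripper":-1},{"x":0,"y":0,"z":0,"yaw":1,"gripper":-1},{"x":0,"y":0,"z":0,"yaw":1,"gripper":-1}]'
python3 -m inch '[{"x":0,"y":0,"z":0,"yaw":1,"gripper":-1},{"x":0,"y":0,"z":0,"yaw":1,"gripper":-1},{"x":0,"y":0,"z":0,"yaw":1,"gripper":-1},{"x":0,"y":0,"z":0,"yaw":1,"gripper":-1},{"x":0,"y":0,"z":0,"yaw":1,"gripper":-1},{"x":0,"y":0,"z":0,"yaw":1,"gripper":-1},{"x":0,"y":0,"z":0,"yaw":1,"gripper":-1},{"x":0,"y":0,"z":0,"yaw":1,"gripper":-1},{"x":0,"y":0,"z":0,"yaw":1,"gripper":-1},{"x":0,"y":0,"z":0,"yaw":1,"gripper":-1},{"x":0,"y":0,"z":0,"yaw":1,"gripper":-1},{"x":0,"y":0,"z":0,"yaw":0,"gripper":-1}]'
python3 -c "
from h import *
to(502.2,-73.2,303,95.6)"
```

```text
time_s: 13.35
ee_pos: [487.5, 61.6, 305.3]
ee_rot: [-180.0, 0.0, 155.7]
force: [-0.8, -0.1, -1.8]
gripper_width: 23.8
time_s: 14.35
ee_pos: [487.5, 61.6, 305.3]
ee_rot: [180.0, 0.0, 100.8]
force: [-0.5, -0.6, -0.8]
gripper_width: 24.0
t14.35 tcp [487.5  61.6 305.3] [1.8000e+02 2.0000e-02 1.0084e+02] w24.0 F [-0.5 -0.6 -0.8] -> cm [-13.52  -1.09   0.23] yaw units 1.048 rows>=3.3
```

```bash
python3 -m inch '[{"x":0,"y":0,"z":0,"yaw":1,"gripper":-1},{"x":-3.4,"y":0.03,"z":0,"yaw":0.05,"gripper":-1},{"x":-3.4,"y":0.03,"z":0,"yaw":0,"gripper":-1},{"x":-3.4,"y":0.03,"z":0,"yaw":0,"gripper":-1},{"x":-3.36,"y":0,"z":0,"yaw":0,"gripper":-1},{"x":0,"y":0,"z":1.9,"yaw":0,"gripper":-1},{"x":0,"y":0,"z":1.9,"yaw":0,"gripper":-1},{"x":0,"y":0,"z":0,"yaw":0,"gripper":-1},{"x":0,"y":0,"z":0,"yaw":0,"gripper":-1}]'
python3 - <<'E'
from h import *
import pickle
to(502.2,-73.2,257,95.6)
f=grab('wrist');pickle.dump(f,open('w7.pkl','wb'))
s=telemetry.state();p=np.array(s['ee_pos']);t=p-[0,0,121];a=proj(f,t);b=proj(f,(502.5,-73.4,128));print(a,b)
save(f,'w7.png',(262,151,382,251),6)
E
```

```text
time_s: 15.1
ee_pos: [501.3, -73.2, 266.6]
ee_rot: [-179.9, -0.0, 95.7]
force: [1.6, -0.0, -0.7]
gripper_width: 23.7
t15.10 tcp [501.3 -73.2 266.6] [-1.7988e+02 -2.0000e-02  9.5690e+01] w23.7 F [ 1.6 -0.  -0.7] -> cm [-0.01  0.09  0.96] yaw units 0.018 rows>=0.2
[322.4450047  200.69768811] [322.80299689 195.6556576 ]
```

View pics/w7.png

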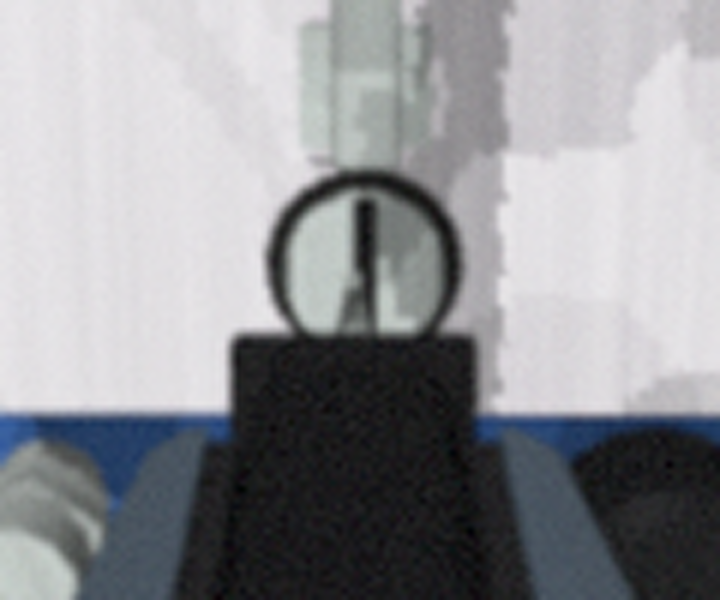

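The slot is at column 366 and vertical, with the blade about 0.8 mm left of it. That matches the 0.9 mm TCP shortfall, so I'll shift +0.09 cm in y and lower.

```bash
python3 -m inch '[{"x":0,"y":0.09,"z":0.8,"yaw":0,"gripper":-1},{"x":0,"y":0,"z":0.7,"yaw":0,"gripper":-1},{"x":0,"y":0,"z":0,"yaw":0,"gripper":-1},{"x":0,"y":0,"z":0.3,"yaw":0,"gripper":-1},{"x":0,"y":0,"z":0.3,"yaw":0,"gripper":-1},{"x":0,"y":0,"z":0,"yaw":0,"gripper":-1},{"x":0,"y":0,"z":0,"yaw":0,"gripper":-1}]'
```

```text
time_s: 15.73
ee_pos: [502.9, -72.9, 247.6]
ee_rot: [179.9, 0.0, 95.6]
force: [-1.9, 0.3, 6.4]
gripper_width: 23.7
```

```bash
python3 -m inch '[{"x":0,"y":0,"z":0.1,"yaw":-1,"gripper":-1},{"x":0,"y":0,"z":0,"yaw":-1,"gripper":-1},{"x":0,"y":0,"z":0,"yaw":-1,"gripper":-1},{"x":0,"y":0,"z":0,"yaw":-1,"gripper":-1},{"x":0,"y":0,"z":0,"yaw":-1,"gripper":-1},{"x":0,"y":0,"z":0,"yaw":-1,"gripper":-1},{"x":0,"y":0,"z":0,"yaw":0,"gripper":-1}]'
python3 - <<'E'
from h import *
s=telemetry.state();print(s['torque'],s['ee_pos'])
f=grab('wrist');im=f['pixels']
c=cv2.resize(im[151:251,262:382],None,fx=5,fy=5,interpolation=cv2.INTER_CUBIC);cv2.imwrite('pics/w8.png',c[:,:,::-1])
m=np.zeros(c.shape[:2],bool); m[192:245,285:335]=c[192:245,285:335].max(2)<70
y,x=np.nonzero(m); v=cv2.fitLine(np.c_[x,y].astype(np.float32),cv2.DIST_HUBER,0,.01,.01).ravel(); print(len(x),np.degrees(np.arctan2(v[0],-v[1])),v)
E
```

```text
time_s: 16.32
ee_pos: [502.8, -73.2, 247.4]
ee_rot: [179.9, 0.1, 125.8]
force: [-2.3, -1.0, 10.4]
gripper_width: 24.1
[ 0.05382853  0.67436254 -0.10869515] [502.8372623  -73.16342513 247.42270573]
508 10.113048 [ 1.7559093e-01 -9.8446321e-01  3.0713284e+02  2.1409499e+02]
```

After a 30° turn the slot lags by only 10°, so the blade is engaged. I'll continue to the stop.

```bash
python3 -m inch '[{"x":0,"y":0,"z":0,"yaw":-1,"gripper":-1},{"x":0,"y":0,"z":0,"yaw":-1,"gripper":-1},{"x":0,"y":0,"z":0,"yaw":-1,"gripper":-1},{"x":0,"y":0,"z":0,"yaw":-1,"gripper":-1},{"x":0,"y":0,"z":0,"yaw":-1,"gripper":-1},{"x":0,"y":0,"z":0,"yaw":-1,"gripper":-1},{"x":0,"y":0,"z":0,"yaw":-1,"gripper":-1},{"x":0,"y":0,"z":0,"yaw":-1,"gripper":-1},{"x":0,"y":0,"z":0,"yaw":-1,"gripper":-1},{"x":0,"y":0,"z":0,"yaw":-1,"gripper":-1},{"x":0,"y":0,"z":0,"yaw":-1,"gripper":-1},{"x":0,"y":0,"z":0,"yaw":-1,"gripper":-1}]'
python3 -m inch '[{"x":0,"y":0,"z":0,"yaw":-1,"gripper":-1},{"x":0,"y":0,"z":0,"yaw":-1,"gripper":-1},{"x":0,"y":0,"z":0,"yaw":-1,"gripper":-1},{"x":0,"y":0,"z":0,"yaw":-0.8,"gripper":-1},{"x":0,"y":0,"z":0,"yaw":-0.8,"gripper":-1},{"x":0,"y":0,"z":0,"yaw":0,"gripper":-1},{"x":0,"y":0,"z":0,"yaw":0,"gripper":-1}]'
python3 - <<'E'
from h import *
s=telemetry.state();print(s['torque'],s['ee_pos'],s['qpos'])
f=grab('wrist');im=f['pixels']
c=cv2.resize(im[151:251,262:382],None,fx=5,fy=5,interpolation=cv2.INTER_CUBIC);cv2.imwrite('pics/w9.png',c[:,:,::-1])
m=np.zeros(c.shape[:2],bool); m[192:245,285:335]=c[192:245,285:335].max(2)<70
y,x=np.nonzero(m); v=cv2.fitLine(np.c_[x,y].astype(np.float32),cv2.DIST_HUBER,0,.01,.01).ravel(); print(len(x),np.degrees(np.arctan2(v[0],-v[1])),v)
E
```

```text
time_s: 17.37
ee_pos: [503.2, -72.8, 247.4]
ee_rot: [-180.0, 0.2, -174.2]
force: [-2.7, 0.8, 10.3]
gripper_width: 23.7
time_s: 17.95
ee_pos: [503.2, -72.7, 247.5]
ee_rot: [-179.9, 0.2, -151.4]
force: [-3.4, 0.7, 10.7]
gripper_width: 23.9
[ 0.38419121  0.49943897 -0.20842767] [503.23629328 -72.73093874 247.4688103 ] [-9.54741690e+00  1.17733044e+01  9.70683098e+01  4.73723533e-02
  7.09644396e+01 -1.28134678e+02]
545 20.914757 [  0.35697865  -0.93411255 313.18442    219.37077   ]
```

Right stud is at its stop too (0.21 N m, lag 21°). I'll back off, lift, turn back and carry the driver to the rack.

```bash
python3 -m inch '[{"x":0,"y":0,"z":0,"yaw":1,"gripper":-1},{"x":0,"y":0,"z":0,"yaw":1,"gripper":-1},{"x":0,"y":0,"z":-0.5,"yaw":0.6,"gripper":-1},{"x":0,"y":0,"z":-1,"yaw":0,"gripper":-1},{"x":0,"y":0,"z":-2,"yaw":1,"gripper":-1},{"x":0,"y":0,"z":-3,"yaw":1,"gripper":-1},{"x":0,"y":0,"z":-3.5,"yaw":1,"gripper":-1},{"x":0,"y":0,"z":0,"yaw":1,"gripper":-1},{"x":0,"y":0,"z":0,"yaw":1,"gripper":-1},{"x":0,"y":0,"z":0,"yaw":1,"gripper":-1},{"x":0,"y":0,"z":0,"yaw":1,"gripper":-1},{"x":0,"y":0,"z":0,"yaw":1,"gripper":-1}]'
python3 -m inch '[{"x":0,"y":0,"z":0,"yaw":1,"gripper":-1},{"x":0,"y":0,"z":0,"yaw":1,"gripper":-1},{"x":0,"y":0,"z":0,"yaw":1,"gripper":-1},{"x":0,"y":0,"z":0,"yaw":1,"gripper":-1},{"x":0,"y":0,"z":0,"yaw":1,"gripper":-1},{"x":0,"y":0,"z":0,"yaw":1,"gripper":-1},{"x":0,"y":0,"z":0,"yaw":1,"gripper":-1},{"x":0,"y":0,"z":0,"yaw":1,"gripper":-1},{"x":0,"y":0,"z":0,"yaw":1,"gripper":-1},{"x":0,"y":0,"z":0,"yaw":1,"gripper":-1},{"x":0,"y":0,"z":0,"yaw":1,"gripper":-1},{"x":0,"y":0,"z":0,"yaw":0.8,"gripper":-1}]'
python3 -m inch '[{"x":0,"y":0,"z":0,"yaw":0,"gripper":-1}]'
python3 -c "
from h import *
to(485.7,401.2,345,91.6)"
```

```text
time_s: 19.0
ee_pos: [502.7, -73.0, 345.5]
ee_rot: [-180.0, 0.0, 155.4]
force: [-0.4, -0.3, -2.0]
gripper_width: 23.9
time_s: 20.0
ee_pos: [502.7, -73.0, 345.4]
ee_rot: [180.0, 0.0, 96.5]
force: [0.1, -0.5, -1.1]
gripper_width: 24.1
time_s: 20.08
ee_pos: [502.7, -73.0, 345.4]
ee_rot: [180.0, 0.0, 96.6]
force: [0.5, 0.2, -1.3]
gripper_width: 23.6
t20.08 tcp [502.7 -73.  345.4] [1.7997e+02 2.0000e-02 9.6620e+01] w23.6 F [ 0.5  0.2 -1.3] -> cm [4.73e+01 3.77e+00 2.00e-02] yaw units 1.004 rows>=11.6
```

```bash
python3 -m inch '[{"x":0,"y":0,"z":0,"yaw":1,"gripper":-1},{"x":3.9,"y":-0.03,"z":0,"yaw":0,"gripper":-1},{"x":3.9,"y":-0.03,"z":0,"yaw":0,"gripper":-1},{"x":3.9,"y":-0.03,"z":0,"yaw":0,"gripper":-1},{"x":3.9,"y":-0.03,"z":0,"yaw":0,"gripper":-1},{"x":3.9,"y":-0.03,"z":0,"yaw":0,"gripper":-1},{"x":3.9,"y":-0.03,"z":0,"yaw":0,"gripper":-1},{"x":3.9,"y":-0.03,"z":0,"yaw":0,"gripper":-1},{"x":3.9,"y":-0.03,"z":0,"yaw":0,"gripper":-1},{"x":3.9,"y":-0.03,"z":0,"yaw":0,"gripper":-1},{"x":3.9,"y":-0.03,"z":0,"yaw":0,"gripper":-1},{"x":3.9,"y":-0.03,"z":0,"yaw":0,"gripper":-1}]'
python3 -m inch '[{"x":3.5,"y":-0.03,"z":0,"yaw":0,"gripper":-1},{"x":0.8,"y":-0.03,"z":0,"yaw":0,"gripper":-1},{"x":0,"y":0,"z":0,"yaw":0,"gripper":-1},{"x":0,"y":0,"z":0,"yaw":0,"gripper":-1}]'
python3 - <<'E'
from h import *
to(485.7,401.2,203,91.6)
E
```

```text
time_s: 21.08
ee_pos: [487.0, 357.7, 345.3]
ee_rot: [180.0, 0.0, 91.8]
force: [1.6, 0.2, -1.1]
gripper_width: 24.4
time_s: 21.42
ee_pos: [485.6, 398.4, 344.6]
ee_rot: [-180.0, 0.1, 91.7]
force: [-0.6, -1.0, -0.9]
gripper_width: 23.7
t21.42 tcp [485.6 398.4 344.6] [-1.7998e+02  9.0000e-02  9.1720e+01] w23.7 F [-0.6 -1.  -0.9] -> cm [ 0.3   0.02 14.16] yaw units 0.024 rows>=3.5
```

```bash
python3 -m inch '[{"x":0.28,"y":0.02,"z":3,"yaw":0,"gripper":-1},{"x":0,"y":0,"z":3.8,"yaw":0,"gripper":-1},{"x":0,"y":0,"z":3.8,"yaw":0,"gripper":-1},{"x":0,"y":0,"z":2.6,"yaw":0,"gripper":-1},{"x":0,"y":0,"z":1,"yaw":0,"gripper":-1},{"x":0,"y":0,"z":0.9,"yaw":0,"gripper":-1},{"x":0,"y":0,"z":0,"yaw":0,"gripper":-1}]'
python3 -c "
from h import *
to(485.7,401.2,133,91.6)"
```

```text
time_s: 22.0
ee_pos: [486.1, 400.4, 193.6]
ee_rot: [-180.0, 0.0, 91.5]
force: [0.6, -0.7, -0.7]
gripper_width: 23.9
t22.00 tcp [486.1 400.4 193.6] [-1.7997e+02  4.0000e-02  9.1550e+01] w23.9 F [ 0.6 -0.7 -0.7] -> cm [ 0.09 -0.03  6.06] yaw units -0.01 rows>=1.5
```

Tip is below the strip's top with no contact force, so it is in the hole. I'll lower the rest of the way.

```bash
python3 -m inch '[{"x":0.05,"y":0,"z":2,"yaw":0,"gripper":-1},{"x":0,"y":0,"z":2,"yaw":0,"gripper":-1},{"x":0,"y":0,"z":1.2,"yaw":0,"gripper":-1},{"x":0,"y":0,"z":0.5,"yaw":0,"gripper":-1},{"x":0,"y":0,"z":0.2,"yaw":0,"gripper":-1},{"x":0,"y":0,"z":0,"yaw":0,"gripper":-1}]'
python3 -m inch '[{"x":0,"y":0,"z":0.1,"yaw":0,"gripper":-1},{"x":0,"y":0,"z":0,"yaw":0,"gripper":-1}]'
```

```text
time_s: 22.5
ee_pos: [486.6, 402.4, 136.3]
ee_rot: [179.9, -0.1, 91.6]
force: [0.8, 0.2, -1.9]
gripper_width: 23.7
time_s: 22.67
ee_pos: [486.4, 402.4, 135.2]
ee_rot: [179.9, -0.1, 91.6]
force: [0.0, -0.2, -1.2]
gripper_width: 23.6
```

```bash
python3 -m inch '[{"x":-0.1,"y":-0.05,"z":0.15,"yaw":0,"gripper":-1},{"x":0,"y":0,"z":0.1,"yaw":0,"gripper":-1},{"x":0,"y":0,"z":0,"yaw":0,"gripper":-1}]'
python3 -m inch '[{"x":0,"y":0,"z":0,"yaw":0,"gripper":-0.2},{"x":0,"y":0,"z":0,"yaw":0,"gripper":1},{"x":0,"y":0,"z":0,"yaw":0,"gripper":1},{"x":0,"y":0,"z":0,"yaw":0,"gripper":1},{"x":0,"y":0,"z":0,"yaw":0,"gripper":1},{"x":0,"y":0,"z":0,"yaw":0,"gripper":1},{"x":0,"y":0,"z":0,"yaw":0,"gripper":1},{"x":0,"y":0,"z":0,"yaw":0,"gripper":1}]'
python3 -m inch '[{"x":0,"y":0,"z":-1,"yaw":0,"gripper":1},{"x":0,"y":0,"z":-3,"yaw":0,"gripper":1},{"x":0,"y":0,"z":-4,"yaw":0,"gripper":1},{"x":0,"y":0,"z":-4,"yaw":0,"gripper":1},{"x":0,"y":0,"z":-4,"yaw":0,"gripper":1},{"x":0,"y":0,"z":-4,"yaw":0,"gripper":1},{"x":0,"y":0,"z":0,"yaw":0,"gripper":1}]'
python3 - <<'E'
from h import *
to(496.2,-5.3,335,95.7)
f=grab('wrist');S=grab('scene');D=grab('side')
def c(F,p,w,h,s):
    a=proj(F,p);x,y=int(a[0])-w//2,int(a[1])-h//2; x,y=max(x,0),max(y,0); return cv2.resize(F['pixels'][y:y+h,x:x+w,::-1],None,fx=s,fy=s,interpolation=cv2.INTER_CUBIC)
cv2.imwrite('pics/r1.png',np.hstack([c(S,(487,385,110),100,100,4),c(D,(487,385,110),100,100,4)]))
im=f['pixels'];a=proj(f,(486.5,400.2,167)).astype(int);m=np.zeros((400,640),np.uint8);m[a[1]-17:a[1]+17,a[0]-20:a[0]+20]=im[a[1]-17:a[1]+17,a[0]-20:a[0]+20].max(2)<60
q=max(cv2.findContours(m,0,2)[0],key=cv2.contourArea);b=cv2.minAreaRect(q);print(b,onz(f,b[0],167).round(1))
E
```

```text
time_s: 22.92
ee_pos: [485.7, 401.1, 132.8]
ee_rot: [179.9, -0.0, 91.6]
force: [0.4, -0.2, 4.3]
gripper_width: 23.8
time_s: 23.58
ee_pos: [485.3, 401.0, 131.3]
ee_rot: [-180.0, 0.0, 91.6]
force: [0.8, 0.3, 0.7]
gripper_width: 74.5
time_s: 24.17
ee_pos: [487.4, 402.7, 342.1]
ee_rot: [179.2, -0.6, 91.6]
force: [0.2, 0.5, 1.2]
gripper_width: 91.0
t24.17 tcp [487.4 402.7 342.1] [179.17  -0.63  91.6 ] w91.0 F [0.2 0.5 1.2] -> cm [-40.82  -0.26   0.26] yaw units -0.82 rows>=10.0
((317.0, 188.5), (33.0, 18.0), 90.0) [485.1 401.9 167. ]
```

View pics/r1.png

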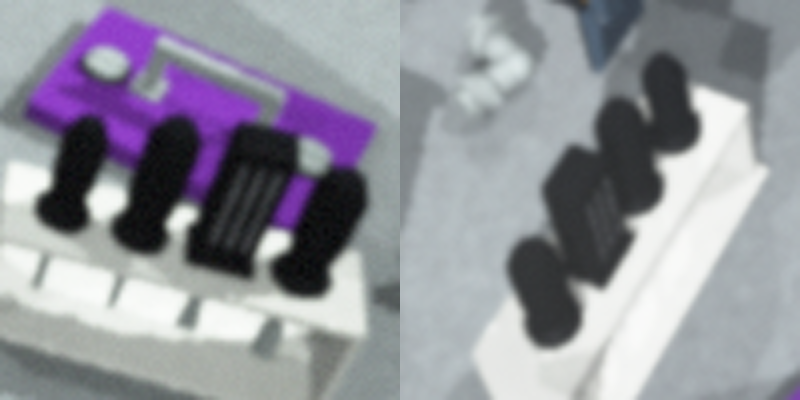

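The rack is undisturbed and the driver stands upright with its guard on the strip, in its own hole (third in both views). Now the cover handle.

```bash
python3 -m inch '[{"x":0,"y":0,"z":0,"yaw":-0.82,"gripper":1},{"x":-3.7,"y":-0.29,"z":0,"yaw":0,"gripper":1},{"x":-3.7,"y":-0.29,"z":0,"yaw":0,"gripper":1},{"x":-3.7,"y":-0.29,"z":0,"yaw":0,"gripper":1},{"x":-3.7,"y":-0.29,"z":0,"yaw":0,"gripper":1},{"x":-3.7,"y":-0.29,"z":0,"yaw":0,"gripper":1},{"x":-3.7,"y":-0.29,"z":0,"yaw":0,"gripper":1},{"x":-3.7,"y":-0.29,"z":0,"yaw":0,"gripper":1},{"x":-3.7,"y":-0.29,"z":0,"yaw":0,"gripper":1},{"x":-3.7,"y":-0.29,"z":0,"yaw":0,"gripper":1},{"x":-3.7,"y":-0.29,"z":0,"yaw":0,"gripper":1},{"x":-3.5,"y":-0.29,"z":0,"yaw":0,"gripper":1}]'
python3 -m inch '[{"x":0,"y":0,"z":0,"yaw":0,"gripper":1},{"x":0,"y":0,"z":0,"yaw":0,"gripper":1}]'
python3 - <<'E'
from h import *
to(496.3,-5.3,164,95.7)
f=grab('wrist');im=f['pixels'];print(proj(f,(488.9,62.3,128)),proj(f,(502.5,-73.4,128)),proj(f,(496.3,-5.3,163)));cv2.imwrite('pics/w10.png',im[:,:,::-1])
g=im.max(2);yy,xx=np.mgrid[:400,:640]
c=proj(f,(488.9,62.3,128));d=(xx-c[0])**2+(yy-c[1])**2
a=(d<10**2)&(g<100);X=np.c_[xx[a],yy[a]].astype(np.float32);v=cv2.fitLine(X,cv2.DIST_HUBER,0,.01,.01).ravel();A,B=onz(f,v[2:]-8*v[:2],128),onz(f,v[2:]+8*v[:2],128);D=A-B;print(len(X),onz(f,v[2:],128).round(1),'slot dir from x',np.degrees(np.arctan2(D[1],D[0])))
E
```

```text
time_s: 25.32
ee_pos: [492.5, -7.1, 329.7]
ee_rot: [-179.8, -0.0, 95.7]
force: [1.1, 0.1, -0.3]
gripper_width: 91.4
time_s: 25.48
ee_pos: [492.9, -6.5, 329.9]
ee_rot: [-179.8, -0.0, 95.5]
force: [0.9, -0.0, 0.9]
gripper_width: 90.8
t25.48 tcp [492.9  -6.5 329.9] [-1.798e+02 -5.000e-02  9.548e+01] w90.8 F [ 0.9 -0.   0.9] -> cm [ 0.08  0.4  16.59] yaw units -0.044 rows>=4.0
[324.10872148 122.84715269] [324.163697   231.79862834] [324.95533854 187.49185422]
67 [492.   62.4 128. ] slot dir from x -173.66716966457562
```

The left slot now lies at 6.3° from x, against a cover yaw of 5.7°, so it is released. I'll descend onto the handle.

```bash
python3 -m inch '[{"x":0.08,"y":0.35,"z":3,"yaw":0,"gripper":1},{"x":0,"y":0,"z":3.5,"yaw":0,"gripper":1},{"x":0,"y":0,"z":3.5,"yaw":0,"gripper":1},{"x":0,"y":0,"z":3,"yaw":0,"gripper":1},{"x":0,"y":0,"z":2,"yaw":0,"gripper":1},{"x":0,"y":0,"z":1.4,"yaw":0,"gripper":1},{"x":0,"y":0,"z":0,"yaw":0,"gripper":1},{"x":0,"y":0,"z":0,"yaw":0,"gripper":1}]'
python3 -c "
from h import *
to(496.3,-5.3,164,95.7)"
```

```text
time_s: 26.2
ee_pos: [496.6, -2.7, 166.7]
ee_rot: [-179.9, -0.0, 95.8]
force: [-0.2, 0.4, -0.2]
gripper_width: 91.1
t26.20 tcp [496.6  -2.7 166.7] [-1.7986e+02 -3.0000e-02  9.5800e+01] w91.1 F [-0.2  0.4 -0.2] -> cm [-0.26 -0.05  0.27] yaw units 0.02 rows>=0.1
```

```bash
python3 -m inch '[{"x":-0.2,"y":0,"z":0.3,"yaw":0,"gripper":0},{"x":0,"y":0,"z":0,"yaw":0,"gripper":-0.5},{"x":0,"y":0,"z":0,"yaw":0,"gripper":-1},{"x":0,"y":0,"z":0,"yaw":0,"gripper":-1},{"x":0,"y":0,"z":0,"yaw":0,"gripper":-1},{"x":0,"y":0,"z":0,"yaw":0,"gripper":-1},{"x":0,"y":0,"z":0,"yaw":0,"gripper":-1},{"x":0,"y":0,"z":0,"yaw":0,"gripper":-1},{"x":0,"y":0,"z":0,"yaw":0,"gripper":-1},{"x":0,"y":0,"z":0,"yaw":0,"gripper":-1},{"x":0,"y":0,"z":0,"yaw":0,"gripper":-1},{"x":0,"y":0,"z":0,"yaw":0,"gripper":-1}]' 50
python3 -m inch '[{"x":0,"y":0,"z":0,"yaw":0,"gripper":-1},{"x":0,"y":0,"z":0,"yaw":0,"gripper":-1},{"x":0,"y":0,"z":0,"yaw":0,"gripper":-1},{"x":0,"y":0,"z":0,"yaw":0,"gripper":-1}]'
python3 -c "
from h import *
to(496.3,-5.3,164,95.7)"
```

```text
time_s: 27.2
ee_pos: [497.3, -6.1, 164.4]
ee_rot: [-180.0, 0.0, 95.7]
force: [-0.3, 0.6, -0.2]
gripper_width: 14.0
time_s: 27.53
ee_pos: [496.7, -6.1, 164.4]
ee_rot: [-179.9, 0.0, 95.7]
force: [-3.2, -2.4, 1.0]
gripper_width: 9.4
t27.53 tcp [496.7  -6.1 164.4] [-179.92    0.     95.69] w9.4 F [-3.2 -2.4  1. ] -> cm [ 0.08 -0.03  0.04] yaw units -0.002 rows>=0.0
```

```bash
python3 -m inch '[{"x":0,"y":0,"z":-0.4,"yaw":0,"gripper":-1},{"x":0,"y":0,"z":-0.5,"yaw":0,"gripper":-1},{"x":0,"y":0,"z":-0.6,"yaw":0,"gripper":-1},{"x":0,"y":0,"z":0,"yaw":0,"gripper":-1}]'
python3 -m inch '[{"x":0,"y":0,"z":-0.8,"yaw":0,"gripper":-1},{"x":0,"y":0,"z":-1.0,"yaw":0,"gripper":-1},{"x":0,"y":0,"z":-1.2,"yaw":0,"gripper":-1},{"x":0,"y":0,"z":-1.5,"yaw":0,"gripper":-1},{"x":0,"y":0,"z":-2.5,"yaw":0,"gripper":-1},{"x":0,"y":0,"z":-3,"yaw":0,"gripper":-1},{"x":0,"y":0,"z":-2,"yaw":0,"gripper":-1},{"x":0,"y":0,"z":0,"yaw":0,"gripper":-1}]'
python3 -c "
from h import *
to(464.5,-380,285,95.7);s=telemetry.state();print(s['torque'])"
```

```text
time_s: 27.87
ee_pos: [498.3, -6.0, 180.5]
ee_rot: [179.9, 0.0, 95.7]
force: [0.2, 0.4, -4.6]
gripper_width: 9.9
time_s: 28.53
ee_pos: [499.8, -6.0, 305.0]
ee_rot: [179.4, 0.1, 95.7]
force: [0.9, -0.2, -4.9]
gripper_width: 9.7
t28.53 tcp [499.8  -6.  305. ] [1.7936e+02 7.0000e-02 9.5680e+01] w9.7 F [ 0.9 -0.2 -4.9] -> cm [-36.87  -7.23   1.96] yaw units -0.004 rows>=9.2
[-0.00146545 -0.23667801  0.01631019]
```

Cover is free (4.9 N ≈ 0.5 kg). I'll carry it level to the mat and check the orange decoy's position for clearance on the way.

```bash
python3 -m inch '[{"x":-1.5,"y":-0.3,"z":0,"yaw":0,"gripper":-1},{"x":-2.8,"y":-0.55,"z":0,"yaw":0,"gripper":-1},{"x":-3.5,"y":-0.7,"z":0,"yaw":0,"gripper":-1},{"x":-3.5,"y":-0.7,"z":0,"yaw":0,"gripper":-1},{"x":-3.5,"y":-0.7,"z":0,"yaw":0,"gripper":-1},{"x":-3.5,"y":-0.7,"z":0,"yaw":0,"gripper":-1},{"x":-3.5,"y":-0.7,"z":0,"yaw":0,"gripper":-1},{"x":-3.5,"y":-0.7,"z":0,"yaw":0,"gripper":-1},{"x":-3.5,"y":-0.7,"z":0,"yaw":0,"gripper":-1},{"x":-3.5,"y":-0.7,"z":0,"yaw":0,"gripper":-1},{"x":-2.8,"y":-0.5,"z":0,"yaw":0,"gripper":-1},{"x":-1.3,"y":-0.3,"z":0,"yaw":0,"gripper":-1}]'
python3 -m inch '[{"x":0,"y":0,"z":0,"yaw":0,"gripper":-1},{"x":0,"y":0,"z":0,"yaw":0,"gripper":-1}]'
python3 - <<'E'
from h import *
to(465.2,-381.2,64,95.7)
D=grab('side')
print('orange',onz(D,(522/1.25,208/1.25),15).round(0),onz(D,(530/1.25,245/1.25),15).round(0),onz(D,(560/1.25,208/1.25),15).round(0))
f=grab('wrist'); cv2.imwrite('pics/w11.png',f['pixels'][:,:,::-1])
E
```

```text
time_s: 29.53
ee_pos: [460.2, -378.9, 297.6]
ee_rot: [-179.9, 0.0, 95.5]
force: [0.5, 1.0, -5.1]
gripper_width: 9.5
time_s: 29.7
ee_pos: [460.8, -375.1, 298.1]
ee_rot: [-179.9, -0.2, 95.6]
force: [1.2, 0.3, -5.9]
gripper_width: 9.6
t29.70 tcp [ 460.8 -375.1  298.1] [-1.7992e+02 -1.7000e-01  9.5620e+01] w9.6 F [ 1.2  0.3 -5.9] -> cm [-0.72  0.41 23.41] yaw units -0.016 rows>=5.7
orange [ 277. -354.   15.] [ 221. -230.   15.] [ 186. -397.   15.]
```

```bash
python3 -m inch '[{"x":-0.4,"y":0.2,"z":1.5,"yaw":0,"gripper":-1},{"x":-0.3,"y":0.2,"z":3,"yaw":0,"gripper":-1},{"x":0,"y":0,"z":3.3,"yaw":0,"gripper":-1},{"x":0,"y":0,"z":3.3,"yaw":0,"gripper":-1},{"x":0,"y":0,"z":3.3,"yaw":0,"gripper":-1},{"x":0,"y":0,"z":3,"yaw":0,"gripper":-1},{"x":0,"y":0,"z":2,"yaw":0,"gripper":-1},{"x":0,"y":0,"z":1,"yaw":0,"gripper":-1},{"x":0,"y":0,"z":0.6,"yaw":0,"gripper":-1},{"x":0,"y":0,"z":0,"yaw":0,"gripper":-1},{"x":0,"y":0,"z":0,"yaw":0,"gripper":-1}]'
python3 -c "
from h import *
to(465.2,-381.2,64,95.7)"
```

```text
time_s: 30.72
ee_pos: [466.9, -382.2, 90.8]
ee_rot: [179.9, 0.1, 95.7]
force: [0.3, -0.3, -4.2]
gripper_width: 9.7
t30.72 tcp [ 466.9 -382.2   90.8] [1.799e+02 1.000e-01 9.573e+01] w9.7 F [ 0.3 -0.3 -4.2] -> cm [ 0.12 -0.16  2.68] yaw units 0.006 rows>=0.7
```

```bash
python3 -m inch '[{"x":0.1,"y":-0.1,"z":0.6,"yaw":0,"gripper":-1},{"x":0,"y":0,"z":0.6,"yaw":0,"gripper":-1},{"x":0,"y":0,"z":0.5,"yaw":0,"gripper":-1},{"x":0,"y":0,"z":0.3,"yaw":0,"gripper":-1},{"x":0,"y":0,"z":0.3,"yaw":0,"gripper":-1},{"x":0,"y":0,"z":0.2,"yaw":0,"gripper":-1},{"x":0,"y":0,"z":0,"yaw":0,"gripper":-1},{"x":0,"y":0,"z":0,"yaw":0,"gripper":-1}]'
```

```text
time_s: 31.38
ee_pos: [465.1, -381.3, 65.0]
ee_rot: [180.0, 0.0, 95.7]
force: [0.2, -0.2, -1.3]
gripper_width: 9.5
```

```bash
python3 -m inch '[{"x":0,"y":0,"z":0.1,"yaw":0,"gripper":-1},{"x":0,"y":0,"z":0.1,"yaw":0,"gripper":-1},{"x":0,"y":0,"z":0,"yaw":0,"gripper":-1},{"x":0,"y":0,"z":0,"yaw":0,"gripper":-1}]'
```

```text
time_s: 31.72
ee_pos: [465.3, -382.2, 63.4]
ee_rot: [179.9, 0.1, 95.7]
force: [-1.4, -3.8, 4.7]
gripper_width: 9.0
```

Resting on the mat at exactly the expected height (63.4). Open, rise straight up, and check.

```bash
python3 -m inch '[{"x":0,"y":0,"z":0,"yaw":0,"gripper":-0.6},{"x":0,"y":0,"z":0,"yaw":0,"gripper":-0.2},{"x":0,"y":0,"z":0,"yaw":0,"gripper":0.3},{"x":0,"y":0,"z":0,"yaw":0,"gripper":1},{"x":0,"y":0,"z":0,"yaw":0,"gripper":1},{"x":0,"y":0,"z":0,"yaw":0,"gripper":1},{"x":0,"y":0,"z":0,"yaw":0,"gripper":1},{"x":0,"y":0,"z":0,"yaw":0,"gripper":1}]'
python3 -m inch '[{"x":0,"y":0,"z":-1,"yaw":0,"gripper":1},{"x":0,"y":0,"z":-2.5,"yaw":0,"gripper":1},{"x":0,"y":0,"z":-3.5,"yaw":0,"gripper":1},{"x":0,"y":0,"z":-4,"yaw":0,"gripper":1},{"x":0,"y":0,"z":-4,"yaw":0,"gripper":1},{"x":0,"y":0,"z":-4,"yaw":0,"gripper":1},{"x":-3,"y":0,"z":-3,"yaw":0,"gripper":1},{"x":-3,"y":0,"z":-3,"yaw":0,"gripper":1},{"x":-3,"y":0,"z":-2,"yaw":0,"gripper":1},{"x":0,"y":0,"z":0,"yaw":0,"gripper":1},{"x":0,"y":0,"z":0,"yaw":0,"gripper":1}]'
python3 - <<'E'
from h import *
import pickle
F={n:grab(n) for n in('scene','side','wrist')};pickle.dump(F,open('f9.pkl','wb'))
a=F['wrist']['pixels'][:290,150:450,::-1]; 
b=cv2.resize(F['side']['pixels'][100:400,190:440,::-1],None,fx=1.5,fy=1.5)
a=cv2.resize(a,None,fx=1.33,fy=1.33); out=np.zeros((450,800,3),np.uint8); out[:a.shape[0],:a.shape[1]]=a; out[:,410:785]=b
cv2.imwrite('pics/end.png',out); to(465,-382,200)
E
```

```text
time_s: 32.38
ee_pos: [464.9, -381.1, 62.4]
ee_rot: [-180.0, -0.0, 95.7]
force: [-0.1, 0.4, 0.3]
gripper_width: 60.1
time_s: 33.3
ee_pos: [473.6, -470.8, 332.7]
ee_rot: [179.9, 0.1, 95.6]
force: [0.4, 1.9, -0.6]
gripper_width: 91.1
t33.45 tcp [ 473.2 -468.2  330.3] [-1.7991e+02 -1.4000e-01  9.5720e+01] w91.5 F [ 0.3  0.2 -0. ] -> cm [ 8.63  0.06 13.05] yaw units None rows>=3.8
```

View pics/end.png

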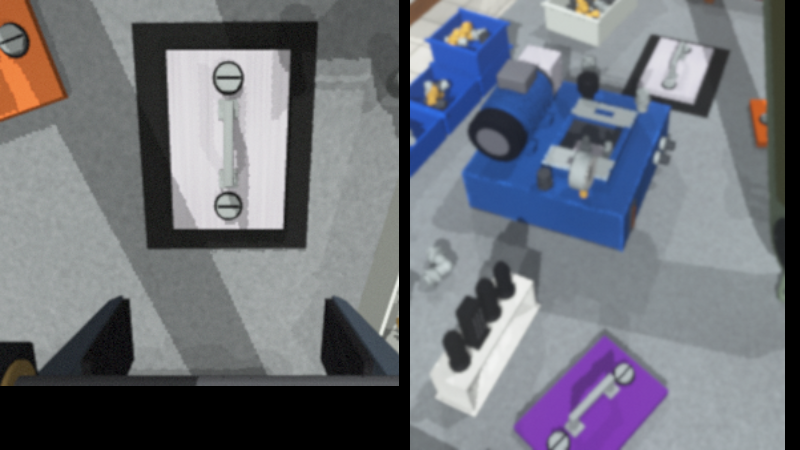

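The cover lies flat, square and centred on the mat, with about even black margins. Both slots are across at (228,77) and (228,206), in line with the cover's x. The driver is upright in the rack and the fittings are still in place. One last numeric check, then I hand in.

Run:
```python
from h import *
import pickle
f=pickle.load(open('f9.pkl','rb'))['wrist'];c=lambda x,y:(150+(x+.5)/1.33-.5,(y+.5)/1.33-.5)
M=np.array([onz(f,c(*p),4)[:2] for p in((133,24),(317,22),(307,247),(147,248))]);C=np.array([onz(f,c(*p),20)[:2] for p in((166,50),(291,50),(284,229),(173,229))])
y=lambda P:np.degrees(np.arctan2(*(lambda d:(d[1],d[0]))(P[1]+P[2]-P[0]-P[3])))
print('mat',M.mean(0).round(1),y(M).round(1),'cover',C.mean(0).round(1),y(C).round(1),[np.linalg.norm(C[i]-C[i-1]).round(0) for i in range(4)])
print(env.job_done())
```

```text
mat [ 462.3 -383.6] 6.2 cover [ 465.3 -384.4] 5.7 [np.float64(191.0), np.float64(131.0), np.float64(191.0), np.float64(133.0)]
the job is handed in; nothing more can be done
None
```

I finished the job and handed it in at about 33.5 s; the hand-in gives no verdict, so these are my own checks.

- **Studs:** I turned both with the big flat-handled screwdriver to the stop. The torque rose to about 0.2 N m at each. In the last picture both slots lie along the cover's x.
- **Screwdriver:** It is back in its own hole, upright with the guard on the strip. The other tools look unmoved.
- **Cover:** I lifted it level by the bow handle and set it down slowly. The last measurement puts it about 3 mm from the mat's centre and 0.5° from square, flat and handle up. Its measured size matched the given one within 3 mm.
- **Clearances:** The gripper was open and about 270 mm above the cover at hand-in. The loose fittings looked in place by eye; I did not measure them.

**What disagreed:**
- **Mat centre:** The early and final measurements differ by about 4 mm, well inside the tolerance.
- **Blade depth:** The blade seated about 3 mm higher in both slots than I had computed. I took that as calibration or grip error, because both heads followed the blade.

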